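Find the loose leg-bracket bolt and hold its cover open

ROBOT

A 6-joint arm with a two-finger parallel gripper is mounted at the origin on the work surface. World frame = base frame: x ahead of the robot, y to its left, z up, the work surface at z = 0. Lengths are in m, angles in degrees, forces in N, time in s.
With the tool pointing down it reaches from about 0.3 to 0.85 m from the base axis. Payload 5.4 kg.
Tool frame: the origin (TCP) lies at the centre of the arm's flange, where the gripper is bolted on; the fingertips stand 173 mm ahead of it and the grasp point (between the pads) lies 155 mm ahead of it (env.grip_point_offset is the distance from the TCP to the grasp point, in m); z points along the fingers, y is the direction in which the jaws open and shut (so a half turn about z gives the same grasp; the last joint's range is limited). The gripper opens to 85 mm and grips with 20 to 120 N. Pads are 22 mm wide; open, the fingers measure 114 mm over their backs; the gripper's body (76 mm by 85 mm) begins 54 mm behind the grasp point. The pads swing forward as they close: fully open they stand 13 mm farther back than shut.
Start: joints at [58.436, 9.076, 91.501, -0, 79.423, -12.038], TCP at [0.192, 0.542, 0.405] pointing down, gripper open.
Joint ranges: [-166.64, 166.64], [-54.1, 131.32], [10.49, 154.53], [-73.88, 253.88], [9.74, 151.15], [-171.62, 171.62]. Speed limits (degrees/s): [147.25, 147.25, 180, 180, 180, 180].

INTERFACE

Orientations are given as [roll, pitch, yaw] about the fixed x, y, z axes, in that order (R = Rz(yaw) Ry(pitch) Rx(roll)).
In Python, from cell import env, eyes gives the robot as it stands.
- The arm moves only by the shell command python3 -m inch 'ROWS' [OPENING] [FORCE]. ROWS is JSON, a list of rows, each an object of numbers: "x", "y", "z": the shift along the tool's x, y, z in m; "yaw": the turn about the tool's z in rad. In form: [{"x": .., "y": .., "z": .., "yaw": ..}, ...]. A call has 1 to 12 rows; each row is the pose to reach, as a shift and turn from the pose commanded when the call began, along the tool's axes at that moment; what a row does not reach only later rows make up. A row lasts 1/8 s, in which the tool goes at most 62.5 mm and 10.7 degrees, less where a joint would pass 70% of its speed; a pose out of reach is approached as far as the arm can. A call with a gripper value outside its range is refused whole. OPENING is the opening, from 0 (shut) to 1 (fully open), set as the call begins (- or left out, the last holds). The fingers move at their own pace and stop on an object; FORCE is the grip in N (left out, the last holds). Time passes only in rows, so rows that repeat a pose let the fingers close. It gives the time, the measured TCP pose, the force and the opening at its end, in the units of the state.
- env.get_state(): the state, without advancing time (a new reading comes with each control period).
- eyes.get_image(name): name is "side" or "top"; returns a dict with "pixels" (480x640x3 uint8, red, green, blue), "depth" (480x640 float32, m along the optical axis (not along the pixel's ray), 0 where there is no reading), "vfov" (degrees; the focal length in pixels is half the picture's height over the tangent of half this angle, whatever the lens; pixels are square), "cx", "cy" (the principal point, pixels), "rvec" (rotation vector, rad) and "tvec" (3), from world to camera coordinates, as OpenCV has them. Camera axes: x right, y down, z forward; pixel columns grow to the right and rows downward; lengths in m; the calibration is good to about 2 mm. A picture is of the moment at which its call begins.
- env.finish_job(): hands the job in, once; it reports no verdict.
The state is a dict: "time_s": time; "joint_pos": joint angles; "joint_vel": joint speeds; "effort": joint torques, N m; "tcp_pos": TCP position; "orientation": TCP orientation; "force": force on the tool from outside, world axes, zero at the start; "torque": the same for the moment, N m; "opening": finger opening in m.
Only numpy, scipy, OpenCV 4.12 (cv2) and the standard library are available. Lean on these libraries where they do the work, as an engineer would, in place of code of your own. Each camera call takes 0.05 s, during which the arm holds its last target.

TASK

Lift the steel brace off the table-leg bracket and lay it, without dropping it, along the plywood rest so that it lies across both narrow uprights, and let go of it. Then tap down on the bracket's bolts to find the loose one, which sinks and stays down, and lift only that bolt's cover by its knob, open at least 45 degrees. Finish while still holding that cover open with the gripper, the other covers shut, and leave the other things on the bench alone.

Things in the scene. Friction and masses are not known exactly. Their poses are not given: they have to be found in the camera images.
- bracket: Folding-table leg bracket fixed to the bench: steel housing 150 mm (own x) by 290 mm (own y), top plate 50 mm up. Origin under its centre. Three like stations at own y = +80, 0, -80 mm (1, 2, 3): a bolt at x = -45 mm and behind it (+x) its hinged cover. Two lugs 60 x 16 mm at y = +-128, x = -45 mm, tops 78 mm above the bench, carry the brace at the start.
- brace: Leg brace: straight square steel tube 25 x 25 mm, 270 mm long along its own y, about 0.35 kg, balanced at its middle; origin under its centre. At the start it lies across the two lugs, 11 mm clear above the three bolt heads, so that the bolts cannot be reached. It can be gripped across its width at the middle.
- brace_center (a point): Middle of the brace (12.5 mm above its underside).
- rest: Plywood rest fixed to the bench: base board 90 x 150 x 14 mm (own x, y, z) with two narrow flat-topped uprights at own y = +-55 mm, each 12 mm thick along own y, 40 mm wide along own x, tops 90 mm above the bench. The brace is to lie along own y across both uprights; the 98 mm gap between them is free for fingers. Origin under its centre.
- rest_top (a point): Point midway between the uprights at the height of their flat tops, 90 mm above the bench.
- bolt_1 (a joint): How far bolt 1 (own +y end of the bracket) has been pushed down, in m: 0 at the start. All three look alike. Two are tight and give less than about 1.5 mm under a 25 N push; one, different each time, is loose: a push of more than about 3 N makes it sink 7 mm, to a stop, and it stays down when let go.
- bolt_1_top (a point): Centre of the top of the hexagonal steel head of bolt 1, 21 mm across, top 67 mm above the bench (60 mm once sunk). Moves with the bolt.
- cover_1 (a joint): Opening angle of the cover of bolt 1, rad: 0 shut (level), up to 1.3. A light spring and its weight shut it unless held; about 2 N at the knob lifts it. Hinge axis parallel to the bracket's own y, 50 mm from the shut knob's centre towards own +x and 31 mm below it: the knob swings up and towards own +x.
- cover_1_ball (a point): Centre of the black ball knob of cover 1: 24 mm across on a 12 mm stem, 89 mm above the bench when shut. The cover is a 5 mm aluminium flap, 54 mm wide, 58 mm long, upper face 63 mm above the bench when shut; the knob is at its edge nearer the bolts and can be pinched from any side.
- bolt_2 (a joint): How far bolt 2 (middle of the bracket) has been pushed down, in m: 0 at the start. All three look alike. Two are tight and give less than about 1.5 mm under a 25 N push; one, different each time, is loose: a push of more than about 3 N makes it sink 7 mm, to a stop, and it stays down when let go.
- bolt_2_top (a point): Centre of the top of the hexagonal steel head of bolt 2, 21 mm across, top 67 mm above the bench (60 mm once sunk). Moves with the bolt.
- cover_2 (a joint): Opening angle of the cover of bolt 2, rad: 0 shut (level), up to 1.3. A light spring and its weight shut it unless held; about 2 N at the knob lifts it. Hinge axis parallel to the bracket's own y, 50 mm from the shut knob's centre towards own +x and 31 mm below it: the knob swings up and towards own +x.
- cover_2_ball (a point): Centre of the black ball knob of cover 2: 24 mm across on a 12 mm stem, 89 mm above the bench when shut. The cover is a 5 mm aluminium flap, 54 mm wide, 58 mm long, upper face 63 mm above the bench when shut; the knob is at its edge nearer the bolts and can be pinched from any side.
- bolt_3 (a joint): How far bolt 3 (own -y end of the bracket) has been pushed down, in m: 0 at the start. All three look alike. Two are tight and give less than about 1.5 mm under a 25 N push; one, different each time, is loose: a push of more than about 3 N makes it sink 7 mm, to a stop, and it stays down when let go.
- bolt_3_top (a point): Centre of the top of the hexagonal steel head of bolt 3, 21 mm across, top 67 mm above the bench (60 mm once sunk). Moves with the bolt.
- cover_3 (a joint): Opening angle of the cover of bolt 3, rad: 0 shut (level), up to 1.3. A light spring and its weight shut it unless held; about 2 N at the knob lifts it. Hinge axis parallel to the bracket's own y, 50 mm from the shut knob's centre towards own +x and 31 mm below it: the knob swings up and towards own +x.
- cover_3_ball (a point): Centre of the black ball knob of cover 3: 24 mm across on a 12 mm stem, 89 mm above the bench when shut. The cover is a 5 mm aluminium flap, 54 mm wide, 58 mm long, upper face 63 mm above the bench when shut; the knob is at its edge nearer the bolts and can be pinched from any side.
- foot: Bystander: black rubber table foot, 40 mm across, 32 mm high; origin under its centre. Leave it alone.
- jar: Bystander: clear screw jar, 60 mm across, 80 mm high; origin under its centre. Leave it alone.
- tape_roll: Bystander: cardboard tape core standing flat, 90 mm across, 48 mm high; origin under its centre. Leave it alone.
- wrench: Bystander: steel wrench lying flat, along its own x. Leave it alone.
- hammer: Bystander: hammer lying flat, along its own x. Leave it alone.
- carton: Bystander: cardboard carton 70 x 100 x 55 mm; origin under its centre. Leave it alone.
- can: Bystander: steel can 66 mm across, 100 mm high; origin under its centre. Leave it alone.
There are look-alikes about, which are no part of the job. What is meant by the rest is not purple, and is the smaller of those in its own colour.

How it is judged:
By the outcome, as a careful person would: the job done as asked, in the order asked, and still so for the second after the job is handed in, while the arm keeps its last pose, push and grip.
It also fails if it takes over 64 s, if anything falls off the work surface, if the arm or the gripper's body presses on something with over 40 N, if the wrist force passes 120 N, or if a joint passes its speed limit or range.

## Working session

There is one attempt and no reset: what is moved stays moved. The work goes in short steps, Python scripts to look and compute and a shell command to move; the robot and the scene stay as the last step left them, time stands still between calls to the robot, and variables do not carry over. Pictures are saved under pics/ and viewed, and the job is handed in when it is done.

```bash
mkdir -p pics; ls; cat > h.py <<'E'
import numpy as np, cv2, sys
from cell import env, eyes
def snap(name,tag):
    im=eyes.get_image(name)
    cv2.imwrite(f'pics/{tag}.png',im['pixels'][:,:,::-1])
    np.savez(f'pics/{tag}.npz',**{k:np.asarray(v) for k,v in im.items()})
    return im
def load(tag): return dict(np.load(f'pics/{tag}.npz'))
def cam(im):
    f=240/np.tan(np.radians(float(im['vfov']))/2); R=cv2.Rodrigues(np.asarray(im['rvec'],float))[0]
    return f,R,np.asarray(im['tvec'],float).ravel()
def ray(im,u,v):
    f,R,t=cam(im); d=R.T@np.array([(u-float(im['cx']))/f,(v-float(im['cy']))/f,1]); return -R.T@t,d
def atz(im,u,v,z):
    c,d=ray(im,u,v); return c+d*(z-c[2])/d[2]
def dep(im,u,v):
    c,d=ray(im,u,v); return c+d*im['depth'][int(round(v)),int(round(u))]
def proj(im,p):
    f,R,t=cam(im); q=R@np.asarray(p,float)+t; return f*q[0]/q[2]+float(im['cx']),f*q[1]/q[2]+float(im['cy'])
def crop(im,u0,v0,u1,v1,s,fn):
    cv2.imwrite(f'pics/{fn}.png',cv2.resize(im['pixels'][v0:v1,u0:u1,::-1],None,fx=s,fy=s,interpolation=cv2.INTER_CUBIC))
E
python3 - <<'E'
from h import *
for n in('top','side'):
    im=snap(n,n+'0'); c=ray(im,320,240); print(n,im['vfov'],im['cx'],im['cy'],c)
s=env.get_state(); print(s, env.grip_point_offset)
E
```

```text
pics
top 45.61442104555089 324.26098845312157 247.45475020141592 (array([ 0.27281607, -0.00888255,  1.67944972]), array([ 0.14356644,  0.01265648, -0.98967411]))
side 48.69654893696774 314.23285895561634 235.4508491559918 (array([ 0.29559988, -0.73486694,  1.02040684]), array([ 0.18656529,  0.61300815, -0.76785821]))
{'time_s': 0.1, 'joint_pos': array([ 5.84351839e+01,  9.11119981e+00,  9.15638968e+01,  5.44066405e-04,
        7.94236117e+01, -1.20364616e+01]), 'joint_vel': array([-0.02549245, -0.06363782,  0.00618529, -0.07738095,  0.02159321,
        0.04535845]), 'effort': array([ 6.77552835e-04, -3.96983922e+01, -3.32341397e+01, -1.32466894e-04,
        4.12097623e-03, -2.00772706e-05]), 'tcp_pos': array([0.19208215, 0.54170909, 0.4038032 ]), 'orientation': array([-1.79903573e+02, -2.11069238e-02,  1.60471527e+02]), 'force': array([ 0.5003971 , -0.31824907, -0.36881077]), 'torque': array([ 0.02125411,  0.00203218, -0.02176199]), 'opening': 0.08535928998941533} 0.1547
```

View pics/top0.png

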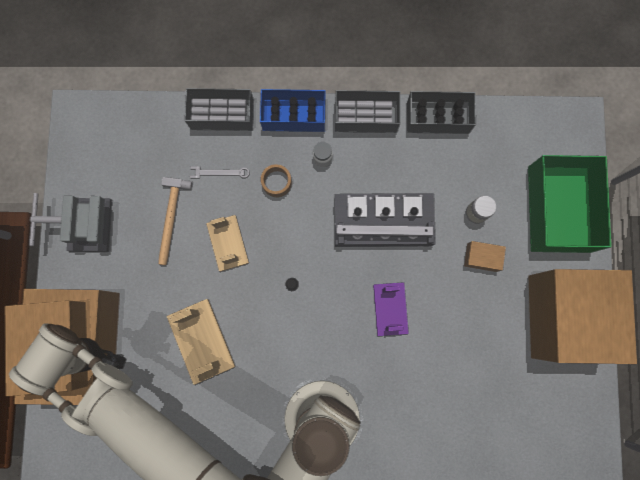

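View pics/side0.png

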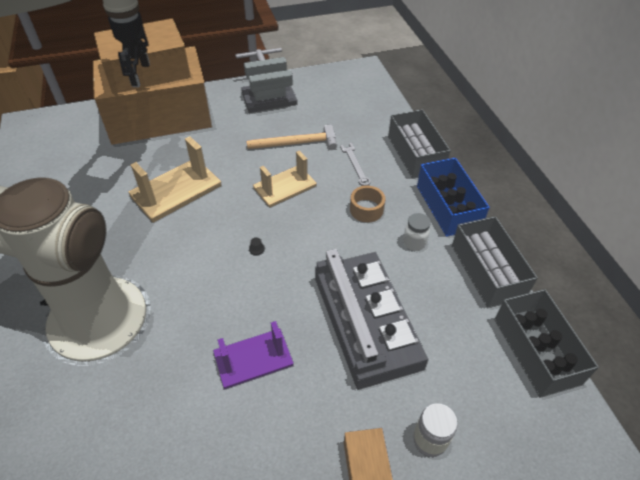

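Rest candidates in the top picture: the plywood one at (228,243), a larger plywood one at (200,340) and a purple one at (391,309). The small plywood one fits, being not purple and the smaller of its colour. I'll confirm it in a crop and measure.

```bash
python3 - <<'E'
from h import *
im=load('top0')
crop(im,190,195,270,285,6,'c_rest'); crop(im,325,185,445,255,6,'c_brk')
E
```

```text
(no output)
```

View pics/c_rest.png

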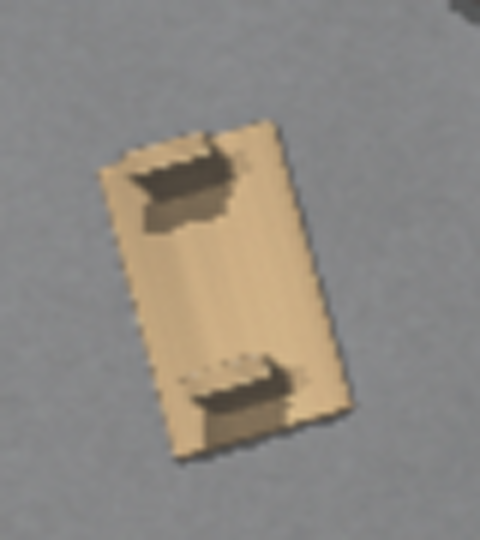

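View pics/c_brk.png

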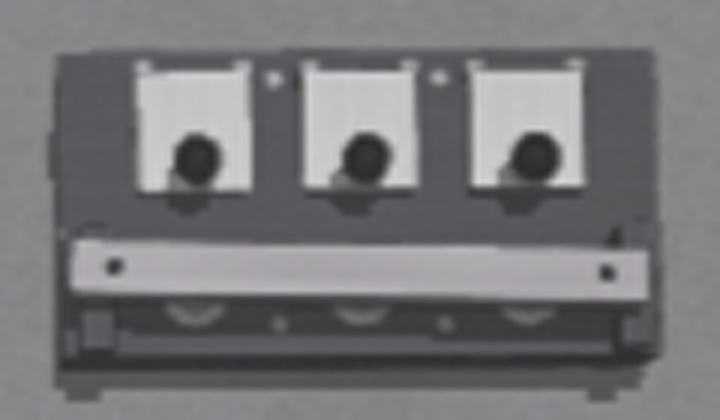

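```bash
python3 - <<'E'
from h import *
np.set_printoptions(precision=4,suppress=True)
im=load('top0'); sd=load('side0')
r=lambda a,b:(190+(a-.0)/6-.4,195+b/6-.4); k=lambda a,b:(325+a/6-.4,185+b/6-.4)
P=np.array([atz(im,*r(*c),.014) for c in [(102,170),(272,122),(352,408),(178,460)]]);print(P,P.mean(0),[np.linalg.norm(P[i]-P[(i+1)%4]) for i in range(4)])
def yaw(d): return np.degrees(np.arctan2(d[1],d[0]))
print('rest own-y dir',yaw(P[0]+P[1]-P[2]-P[3]) , 'x dir alt', yaw(P[1]+P[2]-P[0]-P[3]))
B=np.array([atz(im,*k(*c),.103) for c in [(72,240),(650,250),(648,300),(72,292)]]);print(B,B.mean(0),yaw(B[0]+B[3]-B[1]-B[2])-90,[np.linalg.norm(B[i]-B[(i+1)%4]) for i in range(4)])
for c in [(197,158),(366,158),(536,157)]:print('knob',atz(im,*k(*c),.089))
for c in [(57,55),(655,50),(655,360),(57,360)]:print('house',atz(im,*k(*c),.05))
print('dep brace mid',dep(im,*k(360,270)), dep(im,*k(150,265)),dep(im,*k(570,275)))
for c in [(170,150),(230,375)]:
  print('upr',dep(im,*r(*c)))
crop(sd,300,230,440,390,5,'c_brks'); crop(sd,245,140,325,210,8,'c_rests')
E
```

```text
[[0.5599 0.3492 0.014 ]
 [0.5854 0.2661 0.014 ]
 [0.4439 0.2217 0.014 ]
 [0.417  0.3057 0.014 ]] [0.5015 0.2857 0.014 ] [np.float64(0.08685628928394859), np.float64(0.14825525271939394), np.float64(0.08828097545513838), np.float64(0.1493537896264699)]
rest own-y dir 17.178300931750094 x dir alt -72.59821761486045
[[ 0.5458 -0.0344  0.103 ]
 [ 0.5456 -0.304   0.103 ]
 [ 0.522  -0.3029  0.103 ]
 [ 0.5213 -0.0348  0.103 ]] [ 0.5337 -0.169   0.103 ] 0.04326394389201482 [np.float64(0.26958459053032807), np.float64(0.02363950768164691), np.float64(0.2681206620541782), np.float64(0.02456385693148286)]
knob [ 0.5885 -0.0931  0.089 ]
knob [ 0.5898 -0.1729  0.089 ]
knob [ 0.5916 -0.2532  0.089 ]
house [ 0.6461 -0.0267  0.05  ]
house [ 0.6533 -0.3171  0.05  ]
house [ 0.5013 -0.3159  0.05  ]
house [ 0.4965 -0.0289  0.05  ]
dep brace mid [ 0.5336 -0.1687  0.1046] [ 0.5347 -0.071   0.1025] [ 0.5327 -0.2662  0.106 ]
upr [0.5569 0.3012 0.0897]
upr [0.4512 0.2696 0.0849]
```

View pics/c_rests.png

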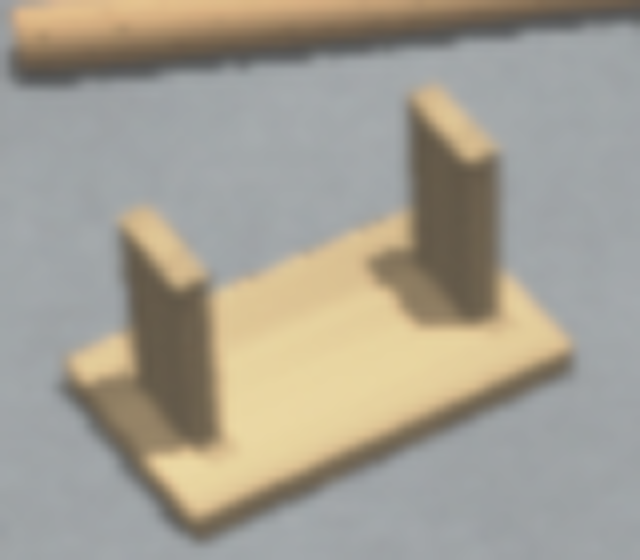

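View pics/c_brks.png

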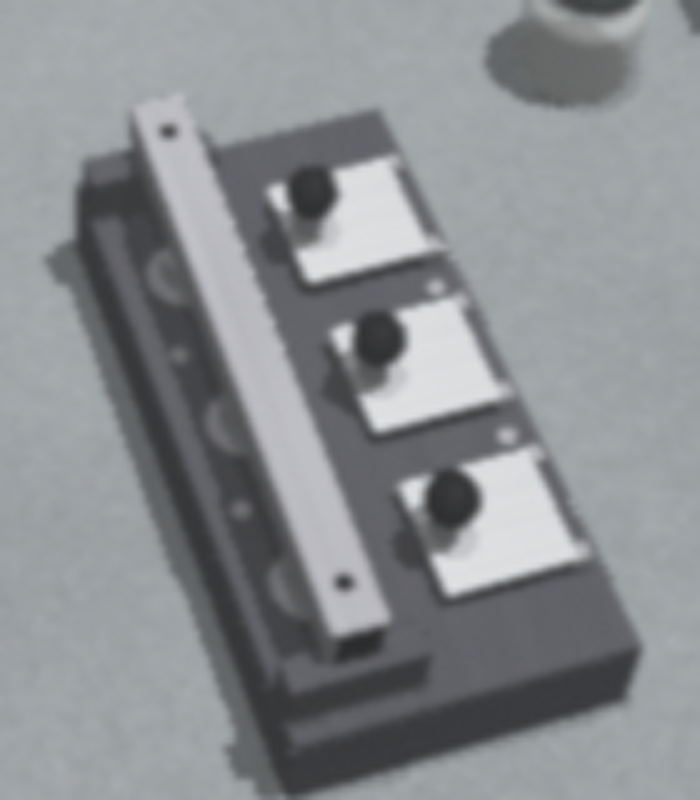

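```bash
python3 - <<'E'
from h import *
np.set_printoptions(precision=4,suppress=True)
im=load('top0'); sd=load('side0')
r=lambda a,b:(245+a/8-.4,140+b/8-.4); k=lambda a,b:(300+a/5-.4,230+b/5-.4)
L=atz(sd,*r(165,248),.09);R=atz(sd,*r(454,124),.09);d=R-L
print('uprights',L,R,(L+R)/2,np.linalg.norm(d),np.degrees(np.arctan2(d[1],d[0])))
rt=lambda a,b:(190+a/6-.4,195+b/6-.4)
# top view upright tops
A=atz(im,*rt(170,150),.09);B=atz(im,*rt(228,372),.09);print('top view upr',A,B,(A+B)/2,np.linalg.norm(A-B))
for c in [(311,191),(379,337),(452,497)]:print('knob',atz(sd,*k(*c),.089))
B=np.array([atz(sd,*k(*c),.103) for c in [(133,108),(183,97),(388,618),(332,637)]]);print('brace',B.mean(0),B)
for n,d in(('foot',(291,284)),('jar',(322,153)),('tape',(276,180)),('hammerhead',(177,184)),('hammerend',(164,263)),('can',(485,207))):print(n,dep(im,*d))
E
```

```text
uprights [0.4513 0.2689 0.09  ] [0.556  0.3016 0.09  ] [0.5036 0.2853 0.09  ] 0.10970292862073065 17.344993927080946
top view upr [0.5569 0.3012 0.09  ] [0.4521 0.2697 0.09  ] [0.5045 0.2854 0.09  ] 0.10946184313041768
knob [ 0.5878 -0.0923  0.089 ]
knob [ 0.5901 -0.1724  0.089 ]
knob [ 0.5919 -0.2525  0.089 ]
brace [ 0.5337 -0.1703  0.103 ] [[ 0.5227 -0.0372  0.103 ]
 [ 0.5458 -0.0372  0.103 ]
 [ 0.5448 -0.3024  0.103 ]
 [ 0.5216 -0.3041  0.103 ]]
foot [0.3821 0.0937 0.0307]
jar [0.759  0.0104 0.0798]
tape [0.6968 0.1485 0.001 ]
hammerhead [0.6734 0.4395 0.0264]
hammerend [0.4376 0.4662 0.0238]
can [ 0.6045 -0.4528  0.0953]
```

The crop confirms the small plywood rest with two uprights at (228,243). Both cameras agree on the key points:

| Item | Position (m) | Direction |
|---|---|---|
| Rest centre | (0.504, 0.285) | heading 17.3°, uprights 110 mm apart as stated |
| Brace centre | (0.534, -0.170) | along y |
| Knob 1 | (0.588, -0.093) | |
| Knob 2 | (0.590, -0.173) | |
| Knob 3 | (0.592, -0.253) | |

Knob 2 sits close to the far finger, so I'll approach half open.

```bash
cat >> h.py <<'E'
from scipy.spatial.transform import Rotation as Rn
def go(p,yaw=None):
    "tool shift to bring the grip point to p (tool pointing down)"
    s=env.get_state(); R=Rn.from_euler('xyz',s['orientation'],degrees=True).as_matrix()
    g=s['tcp_pos']+R[:,2]*env.grip_point_offset
    d=R.T@(np.asarray(p)-g)
    # keep final yaw consistent: tool stays vertical
    print('grip',g.round(4),'rpy',s['orientation'].round(2),'shift',d.round(4),'yaw', None if yaw is None else round(float(np.radians((s['orientation'][2]-yaw+180)%360-180)),4),'F',s['force'].round(1),'op',round(s['opening'],4),'t',s['time_s'])
E
python3 -c "
from h import *
go([.5325,-.170,.25],90)"
```

```text
grip [0.1919 0.5415 0.2491] rpy [-1.7990e+02 -2.0000e-02  1.6047e+02] shift [-5.588e-01 -5.567e-01 -2.000e-04] yaw 1.23 F [ 0.5 -0.3 -0.4] op 0.0854 t 0.1
```

```bash
python3 -m inch '[{"x":-0.02,"y":-0.02,"z":0,"yaw":0.1},{"x":-0.06,"y":-0.06,"z":0,"yaw":0.2},{"x":-0.1,"y":-0.1,"z":0,"yaw":0.3},{"x":-0.14,"y":-0.14,"z":0,"yaw":0.4},{"x":-0.18,"y":-0.18,"z":0,"yaw":0.5},{"x":-0.22,"y":-0.22,"z":0,"yaw":0.6},{"x":-0.26,"y":-0.26,"z":0,"yaw":0.7},{"x":-0.3,"y":-0.3,"z":0,"yaw":0.8},{"x":-0.34,"y":-0.34,"z":0,"yaw":0.9},{"x":-0.38,"y":-0.38,"z":0,"yaw":1.0},{"x":-0.42,"y":-0.42,"z":0,"yaw":1.1},{"x":-0.45,"y":-0.45,"z":0,"yaw":1.2}]' 0.46
python3 -m inch '[{"x":0,"y":0,"z":0,"yaw":0}]'
python3 -c "
from h import *
go([.5325,-.170,.16],90)"
```

```text
time_s: 1.6
tcp_pos: [0.4663, -0.0348, 0.4043]
orientation: [-180.0, -0.0, 91.4]
force: [-0.2, 1.2, 0.3]
opening: 0.0393
time_s: 1.72
tcp_pos: [0.4665, -0.0348, 0.4042]
orientation: [-179.9, -0.0, 91.5]
force: [-0.1, -0.1, -0.0]
opening: 0.0394
grip [ 0.4663 -0.0348  0.2495] rpy [-179.95   -0.     91.48] shift [-0.1368  0.0627  0.0895] yaw 0.0259 F [-0.1 -0.1 -0. ] op 0.0394 t 1.725
```

```bash
python3 -m inch '[{"x":-0.04,"y":0.02,"z":0.0,"yaw":0.01},{"x":-0.09,"y":0.04,"z":0.02,"yaw":0.026},{"x":-0.125,"y":0.06,"z":0.05,"yaw":0.026},{"x":-0.137,"y":0.063,"z":0.08,"yaw":0.026},{"x":-0.137,"y":0.063,"z":0.09,"yaw":0.026},{"x":-0.137,"y":0.063,"z":0.09,"yaw":0.026},{"x":-0.137,"y":0.063,"z":0.09,"yaw":0.026}]'
python3 - <<'E'
from h import *
im=snap('side','s1'); crop(im,290,190,450,390,3,'s1c')
im=snap('top','t1'); crop(im,325,165,445,265,5,'t1c')
go([.5335,-.170,.095],90)
E
```

```text
time_s: 2.6
tcp_pos: [0.5333, -0.1669, 0.3163]
orientation: [179.9, 0.1, 90.3]
force: [0.1, 0.2, 0.3]
opening: 0.0396
grip [ 0.5337 -0.1674  0.1616] rpy [1.7987e+02 7.0000e-02 9.0280e+01] shift [-0.0025 -0.0003  0.0666] yaw 0.0049 F [0.1 0.3 0.1] op 0.0394 t 2.7
```

View pics/s1c.png

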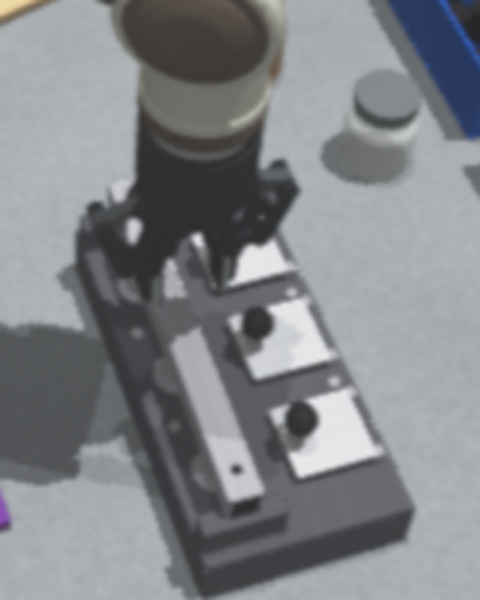

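View pics/t1c.png

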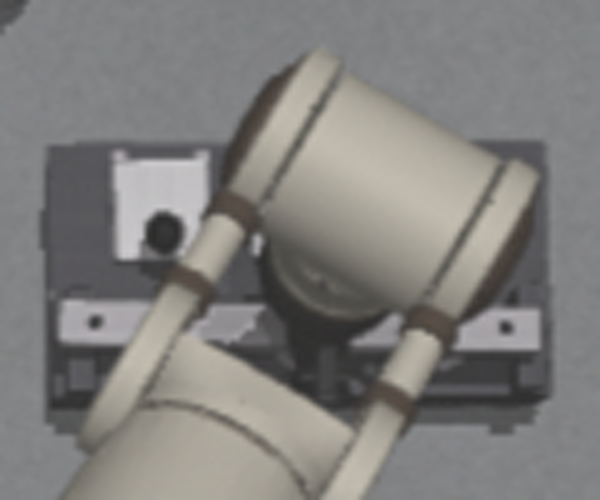

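The open fingers straddle the brace with one jaw on each side, the far finger clear of knob 2 (s1c 258,322). I'll descend in steps and watch the force.

```bash
python3 -m inch '[{"x":-0.002,"y":0,"z":0.02,"yaw":0.005},{"x":-0.002,"y":0,"z":0.04,"yaw":0.005},{"x":-0.002,"y":0,"z":0.05,"yaw":0.005},{"x":-0.002,"y":0,"z":0.058,"yaw":0.005},{"x":-0.002,"y":0,"z":0.065,"yaw":0.005},{"x":-0.002,"y":0,"z":0.065,"yaw":0.005},{"x":-0.002,"y":0,"z":0.065,"yaw":0.005}]'
python3 -m inch '[{"x":0},{"x":0},{"x":0},{"x":0},{"x":0},{"x":0}]' 0 60
python3 -c "
from h import *
go([.5335,-.170,.2],90)"
```

```text
time_s: 3.58
tcp_pos: [0.5332, -0.1698, 0.2502]
orientation: [180.0, 0.0, 89.9]
force: [0.6, -0.2, -0.1]
opening: 0.0392
grip [ 0.5333 -0.1698  0.0955] rpy [1.7996e+02 2.0000e-02 8.9940e+01] shift [-0.0002  0.0003 -0.1045] yaw -0.001 F [ 0.6 -0.2 -0.1] op 0.0392 t 3.575validation failed for argument at $[0]...
```

```bash

python3 -m inch '[{"x":0,"y":0,"z":0,"yaw":0},{"x":0,"y":0,"z":0,"yaw":0},{"x":0,"y":0,"z":0,"yaw":0},{"x":0,"y":0,"z":0,"yaw":0},{"x":0,"y":0,"z":0,"yaw":0}]' 0 60
python3 -m inch '[{"x":0,"y":0,"z":-0.01,"yaw":0},{"x":0,"y":0,"z":-0.02,"yaw":0},{"x":0,"y":0,"z":-0.03,"yaw":0},{"x":0,"y":0,"z":-0.03,"yaw":0},{"x":0,"y":0,"z":-0.03,"yaw":0}]'
python3 - <<'E'
from h import *
im=snap('side','s2'); crop(im,270,190,450,390,3,'s2c')
go([.504,.2854,.2],17.3)
E
```

```text
time_s: 4.2
tcp_pos: [0.5333, -0.1699, 0.2504]
orientation: [179.9, 0.0, 89.9]
force: [0.4, -0.0, 5.9]
opening: 0.0241
time_s: 4.82
tcp_pos: [0.5329, -0.1696, 0.2795]
orientation: [-180.0, -0.0, 89.9]
force: [0.2, 0.7, -3.5]
opening: 0.0238
grip [ 0.5327 -0.1695  0.1246] rpy [-1.7996e+02 -2.0000e-02  8.9940e+01] shift [ 0.4549 -0.0292 -0.0752] yaw 1.2678 F [ 0.4  0.9 -2.1] op 0.0239 t 4.875
```

View pics/s2c.png

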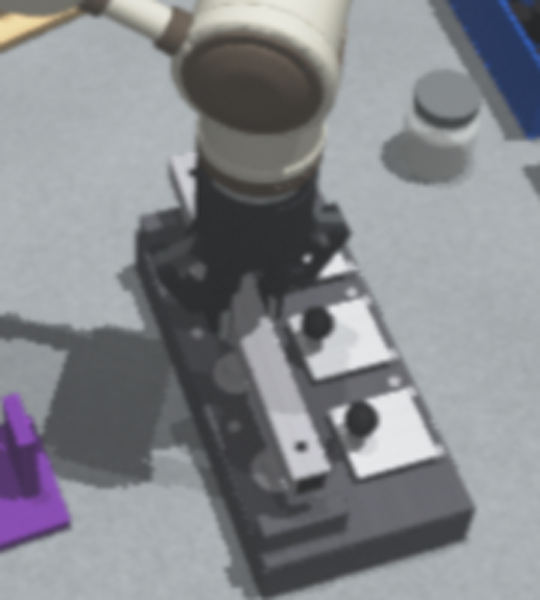

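The brace is held level and clear of the lugs, with about 3.5 N hanging on the tool. I'll raise it and carry it over.

```bash

python3 -m inch '[{"x":0,"y":0,"z":-0.02,"yaw":0},{"x":0,"y":0,"z":-0.05,"yaw":0},{"x":0.01,"y":0,"z":-0.075,"yaw":0.05},{"x":0.035,"y":-0.002,"z":-0.075,"yaw":0.12},{"x":0.07,"y":-0.004,"z":-0.075,"yaw":0.22},{"x":0.11,"y":-0.007,"z":-0.075,"yaw":0.32},{"x":0.15,"y":-0.01,"z":-0.075,"yaw":0.43},{"x":0.19,"y":-0.012,"z":-0.075,"yaw":0.54},{"x":0.23,"y":-0.015,"z":-0.075,"yaw":0.65},{"x":0.27,"y":-0.017,"z":-0.075,"yaw":0.76},{"x":0.31,"y":-0.02,"z":-0.075,"yaw":0.87},{"x":0.35,"y":-0.022,"z":-0.075,"yaw":0.98}]'
python3 -c "
from h import *
go([.504,.2854,.2],17.3)"
```

```text
time_s: 6.38
tcp_pos: [0.5109, 0.1816, 0.3541]
orientation: [-180.0, 0.0, 33.6]
force: [0.1, 0.4, -3.4]
opening: 0.0239
grip [0.5108 0.1816 0.1994] rpy [-1.7998e+02  5.0000e-02  3.3580e+01] shift [ 0.0518 -0.0902 -0.0006] yaw 0.2842 F [ 0.1  0.4 -3.4] op 0.0239 t 6.375
```

```bash

python3 -m inch '[{"x":0.02,"y":-0.035,"z":0,"yaw":0.1},{"x":0.037,"y":-0.065,"z":0,"yaw":0.2},{"x":0.048,"y":-0.083,"z":0,"yaw":0.26},{"x":0.052,"y":-0.09,"z":0,"yaw":0.284},{"x":0.052,"y":-0.09,"z":0.02,"yaw":0.284},{"x":0.052,"y":-0.09,"z":0.045,"yaw":0.284},{"x":0.052,"y":-0.09,"z":0.065,"yaw":0.284},{"x":0.052,"y":-0.09,"z":0.07,"yaw":0.284},{"x":0.052,"y":-0.09,"z":0.07,"yaw":0.284},{"x":0.052,"y":-0.09,"z":0.07,"yaw":0.284}]'
python3 - <<'E'
from h import *
im=snap('side','s3'); crop(im,210,70,370,220,4,'s3c')
im=snap('top','t3'); crop(im,170,175,290,285,5,'t3c')
go([.504,.2854,.1085],17.3)
E
```

```text
time_s: 7.62
tcp_pos: [0.505, 0.2842, 0.2858]
orientation: [-180.0, -0.1, 17.5]
force: [0.4, 1.0, -1.4]
opening: 0.0241
grip [0.5052 0.2843 0.1311] rpy [-1.800e+02 -1.100e-01  1.752e+01] shift [-0.0008 -0.0014  0.0226] yaw 0.0039 F [ 0.1 -0.  -3.7] op 0.0238 t 7.725
```

View pics/s3c.png

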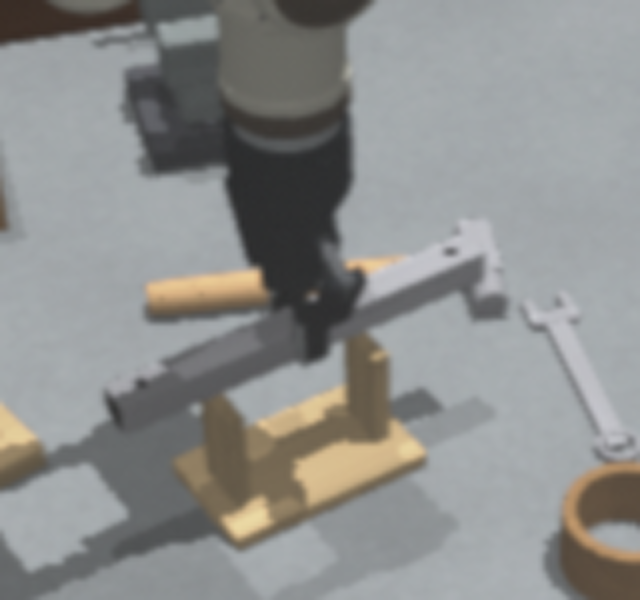

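View pics/t3c.png

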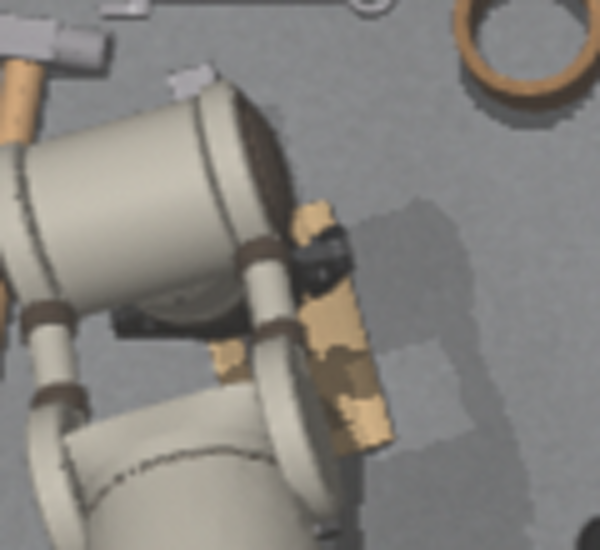

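The brace lies parallel to the rest, over both uprights (s3c 225,400 and 368,345). Now I'll lower it slowly.

```bash

python3 -m inch '[{"x":-0.001,"y":-0.0015,"z":0.006,"yaw":0.004},{"x":-0.001,"y":-0.0015,"z":0.012,"yaw":0.004},{"x":-0.001,"y":-0.0015,"z":0.017,"yaw":0.004},{"x":-0.001,"y":-0.0015,"z":0.02,"yaw":0.004},{"x":-0.001,"y":-0.0015,"z":0.021,"yaw":0.004},{"x":-0.001,"y":-0.0015,"z":0.021,"yaw":0.004}]'
python3 -m inch '[{"x":0,"y":0,"z":0.001,"yaw":0},{"x":0,"y":0,"z":0.0015,"yaw":0},{"x":0,"y":0,"z":0.0015,"yaw":0}]'
python3 -m inch '[{"x":0,"y":0,"z":0.001,"yaw":0},{"x":0,"y":0,"z":0.0015,"yaw":0},{"x":0,"y":0,"z":0.0015,"yaw":0}]'
```

```text
time_s: 8.48
tcp_pos: [0.5032, 0.2852, 0.2638]
orientation: [-180.0, -0.0, 17.3]
force: [-0.1, -0.3, -2.0]
opening: 0.0243
time_s: 8.85
tcp_pos: [0.5032, 0.2852, 0.2624]
orientation: [180.0, -0.0, 17.3]
force: [-1.1, -0.7, -1.2]
opening: 0.024
time_s: 9.22
tcp_pos: [0.5032, 0.2853, 0.2624]
orientation: [180.0, 0.0, 17.3]
force: [-6.1, -2.5, 9.8]
opening: 0.0243
```

Contact is made (+10 N). I'll open slowly and check before withdrawing.

```bash

python3 -m inch '[{"x":0,"y":0,"z":0,"yaw":0},{"x":0,"y":0,"z":0,"yaw":0},{"x":0,"y":0,"z":0,"yaw":0},{"x":0,"y":0,"z":0,"yaw":0}]' 0.55 20
python3 -m inch '[{"x":0,"y":0,"z":-0.01,"yaw":0},{"x":0,"y":0,"z":-0.03,"yaw":0},{"x":0,"y":0,"z":-0.06,"yaw":0},{"x":0,"y":0,"z":-0.1,"yaw":0},{"x":0,"y":0,"z":-0.13,"yaw":0},{"x":0,"y":0,"z":-0.13,"yaw":0}]'
python3 - <<'E'
from h import *
im=snap('side','s4'); crop(im,210,70,370,220,4,'s4c')
go([.54,-.05,.237],90)
E
```

```text
time_s: 9.72
tcp_pos: [0.5031, 0.2852, 0.2606]
orientation: [-180.0, 0.0, 17.3]
force: [0.1, -0.3, 0.6]
opening: 0.0472
time_s: 10.48
tcp_pos: [0.5039, 0.2855, 0.3947]
orientation: [-180.0, -0.4, 17.3]
force: [-0.9, 0.3, -0.7]
opening: 0.047
grip [0.5038 0.2855 0.2375] rpy [-180.     -0.18   17.3 ] shift [-6.510e-02  3.311e-01  3.000e-04] yaw -1.2689 F [ 0.  -0.2 -0.4] op 0.0472 t 10.525
```

View pics/s4c.png

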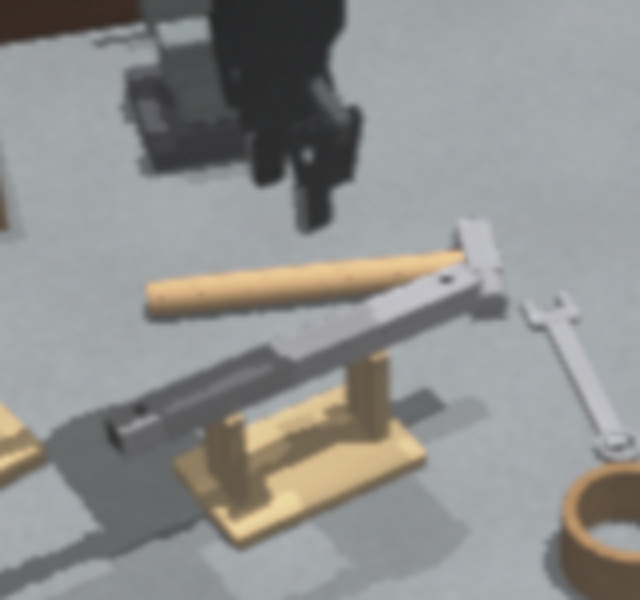

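View pics/s4.png

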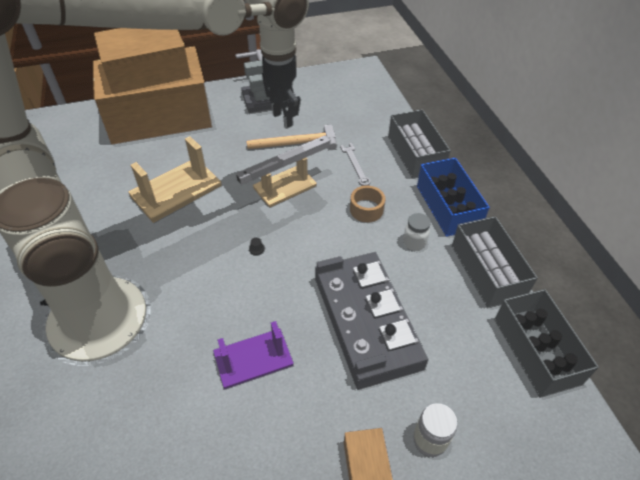

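The brace rests on both uprights and is released. The bolts now show at about (337,284), (348,314) and (361,346). I'll measure them.

```bash
python3 - <<'E'
from h import *
im=load('s4'); crop(im,310,245,430,385,5,'s4b')
im=snap('top','t4'); crop(im,325,185,445,255,6,'t4b')
E
```

```text
(no output)
```

View pics/s4b.png

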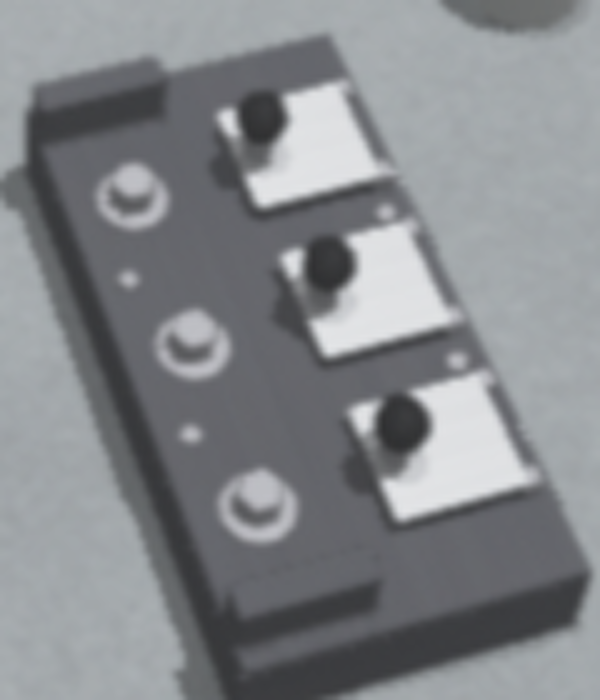

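View pics/t4b.png

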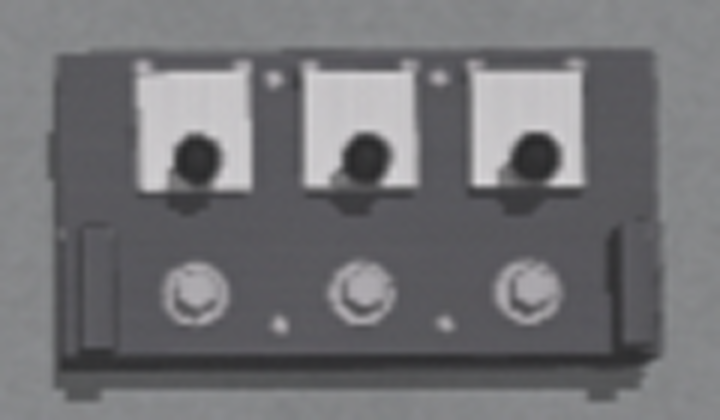

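```bash
python3 - <<'E'
from h import *
sd=load('s4');im=load('t4')
for c in [(134,181),(195,328),(260,488)]:print('side',atz(sd,310+c[0]/5-.4,245+c[1]/5-.4,.067).round(4))
for c in [(197,288),(364,288),(531,286)]:print('top',atz(im,325+c[0]/6-.4,185+c[1]/6-.4,.067).round(4))
for c in [(195,293),(362,293),(528,292)]:print('washer',atz(im,325+c[0]/6-.4,185+c[1]/6-.4,.052).round(4))
go([.527,-.0935,.2],90)
E
```

```text
side [ 0.5292 -0.0957  0.067 ]
side [ 0.5313 -0.175   0.067 ]
side [ 0.5328 -0.2539  0.067 ]
top [ 0.5299 -0.0949  0.067 ]
top [ 0.5312 -0.1744  0.067 ]
top [ 0.5335 -0.254   0.067 ]
washer [ 0.5298 -0.0948  0.052 ]
washer [ 0.5312 -0.175   0.052 ]
washer [ 0.533  -0.2548  0.052 ]
grip [0.5029 0.2851 0.2358] rpy [1.800e+02 1.000e-02 1.729e+01] shift [-0.0896  0.3687  0.0358] yaw -1.2691 F [-1.2 -0.7 -0.1] op 0.047 t 10.575
```

Both cameras agree to about 1 mm: bolts at (0.530,-0.095), (0.531,-0.175) and (0.533,-0.254). I'll close the gripper and go over bolt 1.

```bash

python3 -m inch '[{"x":-0.005,"y":0.02,"z":0,"yaw":-0.1},{"x":-0.013,"y":0.055,"z":0,"yaw":-0.23},{"x":-0.022,"y":0.095,"z":0,"yaw":-0.36},{"x":-0.03,"y":0.135,"z":0,"yaw":-0.5},{"x":-0.04,"y":0.175,"z":0,"yaw":-0.64},{"x":-0.05,"y":0.215,"z":0,"yaw":-0.78},{"x":-0.06,"y":0.255,"z":0,"yaw":-0.92},{"x":-0.07,"y":0.29,"z":0,"yaw":-1.06},{"x":-0.08,"y":0.325,"z":0,"yaw":-1.18},{"x":-0.085,"y":0.35,"z":0,"yaw":-1.25},{"x":-0.089,"y":0.367,"z":0.02,"yaw":-1.286},{"x":-0.089,"y":0.368,"z":0.05,"yaw":-1.286}]' 0
python3 -m inch '[{"x":0,"y":0,"z":0,"yaw":0},{"x":0,"y":0,"z":0,"yaw":0}]'
python3 -c "
from h import *
go([.530,-.095,.092],91)"
```

```text
time_s: 12.08
tcp_pos: [0.5273, -0.0938, 0.3393]
orientation: [-180.0, -0.0, 90.9]
force: [0.4, -0.0, -0.2]
opening: 0.0002
time_s: 12.32
tcp_pos: [0.5275, -0.0924, 0.3409]
orientation: [-180.0, -0.0, 91.0]
force: [-0.1, -0.4, 0.1]
opening: -0.0
grip [ 0.5275 -0.0924  0.1862] rpy [-1.7998e+02 -1.0000e-02  9.0990e+01] shift [-0.0027  0.0025  0.0942] yaw -0.0002 F [-0.1 -0.4  0.1] op -0.0 t 12.325
```

```bash

python3 -m inch '[{"x":-0.0027,"y":0.0025,"z":0.02,"yaw":0},{"x":-0.0027,"y":0.0025,"z":0.05,"yaw":0},{"x":-0.0027,"y":0.0025,"z":0.08,"yaw":0},{"x":-0.0027,"y":0.0025,"z":0.094,"yaw":0},{"x":-0.0027,"y":0.0025,"z":0.094,"yaw":0},{"x":-0.0027,"y":0.0025,"z":0.094,"yaw":0}]'
python3 -m inch '[{"x":0,"y":0,"z":0.002,"yaw":0},{"x":0,"y":0,"z":0.004,"yaw":0},{"x":0,"y":0,"z":0.005,"yaw":0},{"x":0,"y":0,"z":0.005,"yaw":0}]'
python3 -m inch '[{"x":0,"y":0,"z":0.001,"yaw":0},{"x":0,"y":0,"z":0.0015,"yaw":0},{"x":0,"y":0,"z":0.0015,"yaw":0}]'
python3 -m inch '[{"x":0,"y":0,"z":0.001,"yaw":0},{"x":0,"y":0,"z":0.0015,"yaw":0},{"x":0,"y":0,"z":0.0015,"yaw":0}]'
```

```text
time_s: 13.08
tcp_pos: [0.5308, -0.0955, 0.2483]
orientation: [179.9, 0.1, 91.0]
force: [-0.0, 0.1, -0.3]
opening: -0.0001
time_s: 13.58
tcp_pos: [0.53, -0.0953, 0.2416]
orientation: [-180.0, -0.0, 91.0]
force: [-0.4, -0.1, 0.2]
opening: 0.0001
time_s: 13.95
tcp_pos: [0.5301, -0.0953, 0.2404]
orientation: [-180.0, 0.0, 91.0]
force: [-0.9, 1.4, 2.2]
opening: 0.0
time_s: 14.32
tcp_pos: [0.5302, -0.0953, 0.24]
orientation: [-180.0, 0.0, 91.0]
force: [-5.6, 1.4, 11.9]
opening: -0.0002
```

Bolt 1 is tight: 12 N with no sinking. Next, bolt 2.

```bash

python3 -m inch '[{"x":0,"y":0,"z":-0.008,"yaw":0},{"x":0,"y":0,"z":-0.016,"yaw":0},{"x":-0.02,"y":0,"z":-0.016,"yaw":0},{"x":-0.05,"y":0,"z":-0.016,"yaw":0},{"x":-0.075,"y":0,"z":-0.016,"yaw":0},{"x":-0.0795,"y":0,"z":-0.012,"yaw":0},{"x":-0.0795,"y":0,"z":-0.006,"yaw":0},{"x":-0.0795,"y":0,"z":-0.003,"yaw":0},{"x":-0.0795,"y":0,"z":-0.003,"yaw":0}]'
python3 -m inch '[{"x":0,"y":0,"z":0.001,"yaw":0},{"x":0,"y":0,"z":0.002,"yaw":0},{"x":0,"y":0,"z":0.002,"yaw":0}]'
python3 -m inch '[{"x":0,"y":0,"z":0.001,"yaw":0},{"x":0,"y":0,"z":0.001,"yaw":0},{"x":0,"y":0,"z":0.001,"yaw":0}]'
```

```text
time_s: 15.45
tcp_pos: [0.5313, -0.174, 0.2412]
orientation: [-179.9, -0.0, 91.0]
force: [0.7, 0.5, -0.5]
opening: -0.0005
time_s: 15.82
tcp_pos: [0.5316, -0.1746, 0.2401]
orientation: [180.0, -0.0, 91.0]
force: [-1.0, 2.0, 3.6]
opening: -0.0001
time_s: 16.2
tcp_pos: [0.5316, -0.1746, 0.24]
orientation: [180.0, -0.0, 91.0]
force: [-2.2, 3.8, 10.7]
opening: -0.0002
```

Bolt 2 is tight as well (10.7 N, no sinking). I'll still tap bolt 3.

```bash

python3 -m inch '[{"x":0,"y":0,"z":-0.008,"yaw":0},{"x":0,"y":0,"z":-0.016,"yaw":0},{"x":-0.02,"y":0,"z":-0.016,"yaw":0},{"x":-0.05,"y":0,"z":-0.016,"yaw":0},{"x":-0.075,"y":0,"z":-0.016,"yaw":0},{"x":-0.0795,"y":0,"z":-0.012,"yaw":0},{"x":-0.0795,"y":0,"z":-0.006,"yaw":0},{"x":-0.0795,"y":0,"z":-0.003,"yaw":0},{"x":-0.0795,"y":0,"z":-0.003,"yaw":0}]'
python3 -m inch '[{"x":0,"y":0,"z":0.001,"yaw":0},{"x":0,"y":0,"z":0.002,"yaw":0},{"x":0,"y":0,"z":0.002,"yaw":0}]'
python3 -m inch '[{"x":0,"y":0,"z":0.001,"yaw":0},{"x":0,"y":0,"z":0.001,"yaw":0},{"x":0,"y":0,"z":0.001,"yaw":0}]'
python3 -m inch '[{"x":0,"y":0,"z":0.001,"yaw":0},{"x":0,"y":0,"z":0.002,"yaw":0},{"x":0,"y":0,"z":0.002,"yaw":0}]'
```

```text
time_s: 17.32
tcp_pos: [0.5327, -0.2534, 0.2412]
orientation: [-180.0, -0.0, 91.0]
force: [0.4, 0.3, 0.4]
opening: -0.0001
time_s: 17.7
tcp_pos: [0.5329, -0.2541, 0.24]
orientation: [180.0, -0.0, 91.0]
force: [-0.1, 0.8, 1.3]
opening: -0.0001
time_s: 18.08
tcp_pos: [0.5329, -0.2542, 0.2388]
orientation: [180.0, 0.0, 91.0]
force: [0.6, 0.8, 1.5]
opening: -0.0002
time_s: 18.45
tcp_pos: [0.5328, -0.2544, 0.2366]
orientation: [180.0, 0.0, 91.0]
force: [0.5, 0.2, 2.2]
opening: -0.0
```

```bash

python3 -m inch '[{"x":0,"y":0,"z":0.001,"yaw":0},{"x":0,"y":0,"z":0.002,"yaw":0},{"x":0,"y":0,"z":0.003,"yaw":0},{"x":0,"y":0,"z":0.004,"yaw":0},{"x":0,"y":0,"z":0.004,"yaw":0}]'
python3 -m inch '[{"x":0,"y":0,"z":0.001,"yaw":0},{"x":0,"y":0,"z":0.001,"yaw":0}]'
```

```text
time_s: 19.08
tcp_pos: [0.5328, -0.2544, 0.2331]
orientation: [180.0, 0.0, 91.0]
force: [-0.7, 1.3, 5.1]
opening: -0.0002
time_s: 19.32
tcp_pos: [0.5329, -0.2544, 0.2328]
orientation: [-180.0, 0.0, 91.0]
force: [-2.4, 0.9, 9.6]
opening: 0.0001
```

Bolt 3 sank 7 mm and met its stop: it is the loose one. I'll rise, turn and look.

```bash

python3 -m inch '[{"x":0,"y":0,"z":-0.02,"yaw":0},{"x":0,"y":0,"z":-0.06,"yaw":0.1},{"x":0,"y":0,"z":-0.1,"yaw":0.25},{"x":0,"y":-0.02,"z":-0.13,"yaw":0.42},{"x":0,"y":-0.05,"z":-0.14,"yaw":0.59},{"x":0,"y":-0.09,"z":-0.14,"yaw":0.76},{"x":0,"y":-0.12,"z":-0.14,"yaw":0.93},{"x":0,"y":-0.14,"z":-0.14,"yaw":1.1},{"x":0,"y":-0.15,"z":-0.14,"yaw":1.27},{"x":0,"y":-0.15,"z":-0.14,"yaw":1.42},{"x":0,"y":-0.15,"z":-0.14,"yaw":1.52},{"x":0,"y":-0.15,"z":-0.14,"yaw":1.567}]' 0.5
python3 - <<'E'
from h import *
im=snap('side','s5'); crop(im,310,245,430,385,5,'s5b')
im=snap('top','t5'); crop(im,325,185,445,255,6,'t5b')
go([.5915,-.2528,.14],1.2)
E
```

```text
time_s: 20.82
tcp_pos: [0.3825, -0.2568, 0.3722]
orientation: [180.0, 0.0, 1.1]
force: [-0.6, -0.8, -0.1]
opening: 0.0428
grip [ 0.3826 -0.2569  0.2175] rpy [179.97  -0.     1.18] shift [2.089e-01 2.000e-04 7.750e-02] yaw -0.0003 F [-0.3  0.   0.8] op 0.0426 t 20.925
```

View pics/s5b.png

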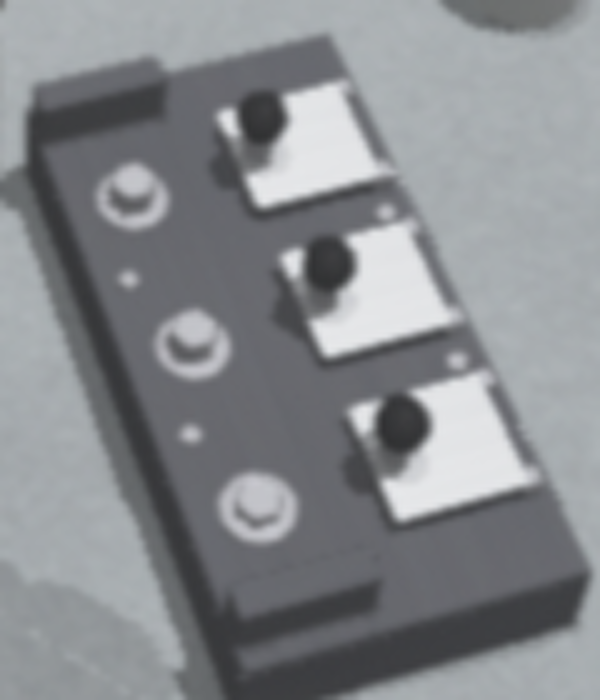

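View pics/s5.png

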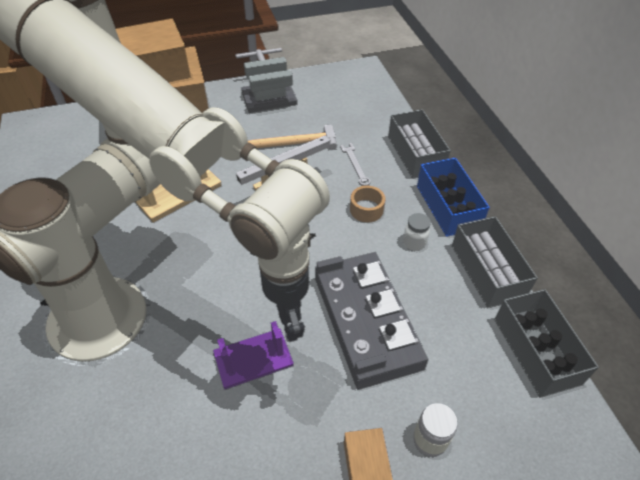

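Bolt 3 (s5b 258,503) is visibly lower and stays down, while bolts 1 and 2 stand proud. I'll go over knob 3 (s5b 402,422) and down.

```bash

python3 -m inch '[{"x":0.03,"y":0,"z":0,"yaw":0},{"x":0.08,"y":0,"z":0,"yaw":0},{"x":0.13,"y":0,"z":0,"yaw":0},{"x":0.18,"y":0,"z":0,"yaw":0},{"x":0.205,"y":0,"z":0.01,"yaw":0},{"x":0.209,"y":0,"z":0.04,"yaw":0},{"x":0.209,"y":0,"z":0.07,"yaw":0},{"x":0.209,"y":0,"z":0.08,"yaw":0},{"x":0.209,"y":0,"z":0.08,"yaw":0},{"x":0.209,"y":0,"z":0.08,"yaw":0}]'
python3 - <<'E'
from h import *
im=snap('side','s6'); crop(im,330,225,450,385,4,'s6b')
go([.5917,-.2528,.0925],1.2)
E
```

```text
time_s: 22.18
tcp_pos: [0.5921, -0.2529, 0.2935]
orientation: [179.9, -0.1, 1.2]
force: [-0.3, 0.4, 0.1]
opening: 0.0431
grip [ 0.5926 -0.2531  0.1389] rpy [ 1.799e+02 -1.400e-01  1.200e+00] shift [-0.001  -0.0004  0.0464] yaw -0.0001 F [ 0.6 -0.  -0.3] op 0.0426 t 22.225
```

View pics/s6b.png

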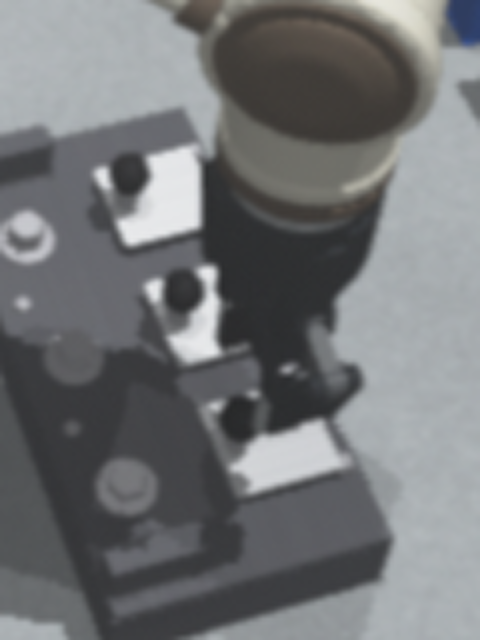

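The gripper hangs above knob 3 (s6b 238,418), with knob 2 (183,290) outside the fingers. Now I'll descend and pinch.

```bash

python3 -m inch '[{"x":-0.001,"y":0,"z":0.01,"yaw":0},{"x":-0.001,"y":0,"z":0.025,"yaw":0},{"x":-0.001,"y":0,"z":0.038,"yaw":0},{"x":-0.001,"y":0,"z":0.045,"yaw":0},{"x":-0.001,"y":0,"z":0.046,"yaw":0},{"x":-0.001,"y":0,"z":0.046,"yaw":0}]'
python3 -m inch '[{"x":0,"y":0,"z":0,"yaw":0},{"x":0,"y":0,"z":0,"yaw":0},{"x":0,"y":0,"z":0,"yaw":0},{"x":0,"y":0,"z":0,"yaw":0},{"x":0,"y":0,"z":0,"yaw":0}]' 0 40
python3 -c "
from h import *
go([.5917,-.2528,.0925],1.2)
import math
r=math.hypot(.05,.031);a0=math.atan2(.031,.05)
for t in range(0,66,5):
    a=a0+math.radians(t); print(t, 'dx',round(.05-r*math.cos(a),4),'dz',round(-(r*math.sin(a)-.031),4))
"
```

```text
time_s: 22.98
tcp_pos: [0.5909, -0.2526, 0.246]
orientation: [180.0, -0.0, 1.2]
force: [0.4, -0.3, -0.0]
opening: 0.0427
time_s: 23.6
tcp_pos: [0.5908, -0.2527, 0.2462]
orientation: [180.0, -0.0, 1.2]
force: [-1.5, -1.4, 4.1]
opening: 0.0213
grip [ 0.5909 -0.2528  0.0915] rpy [ 1.7996e+02 -3.0000e-02  1.1900e+00] shift [ 0.0008  0.0001 -0.001 ] yaw -0.0002 F [-1.5 -1.4  4.1] op 0.0213 t 23.6
0 dx -0.0 dz 0.0
5 dx 0.0029 dz -0.0042
10 dx 0.0061 dz -0.0082
15 dx 0.0097 dz -0.0119
20 dx 0.0136 dz -0.0152
25 dx 0.0178 dz -0.0182
30 dx 0.0222 dz -0.0208
35 dx 0.0268 dz -0.0231
40 dx 0.0316 dz -0.0249
45 dx 0.0366 dz -0.0263
50 dx 0.0416 dz -0.0272
55 dx 0.0467 dz -0.0277
60 dx 0.0518 dz -0.0278
65 dx 0.057 dz -0.0274
```

The knob is pinched. I'll follow the hinge arc, to 30 degrees first.

```bash

python3 -m inch '[{"x":0.001,"y":0,"z":-0.002,"yaw":0},{"x":0.003,"y":0,"z":-0.0042,"yaw":0},{"x":0.006,"y":0,"z":-0.0082,"yaw":0},{"x":0.0097,"y":0,"z":-0.0119,"yaw":0},{"x":0.0136,"y":0,"z":-0.0152,"yaw":0},{"x":0.0178,"y":0,"z":-0.0182,"yaw":0},{"x":0.0222,"y":0,"z":-0.0208,"yaw":0},{"x":0.0222,"y":0,"z":-0.0208,"yaw":0},{"x":0.0222,"y":0,"z":-0.0208,"yaw":0}]' 0 60
python3 - <<'E'
from h import *
im=snap('side','s7'); crop(im,330,225,450,385,4,'s7b')
E
```

```text
time_s: 24.72
tcp_pos: [0.6135, -0.2522, 0.2633]
orientation: [-180.0, -0.2, 1.1]
force: [11.0, -7.3, -18.9]
opening: 0.0201
```

View pics/s7b.png

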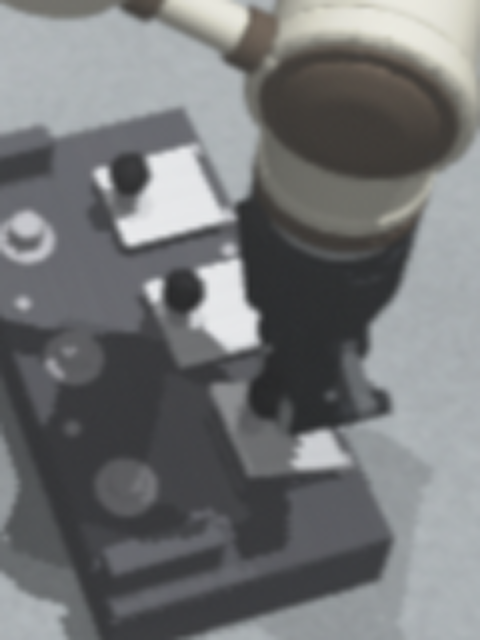

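The cover is rising, but the force (11, -19 N) points radially inward, so my grip is too far out on the ball. I'll move in along the radius to relax it and seat the pads deeper.

```bash

python3 -m inch '[{"x":0.001,"y":0,"z":0.002,"yaw":0},{"x":0.002,"y":0,"z":0.004,"yaw":0},{"x":0.002,"y":0,"z":0.004,"yaw":0}]'
python3 - <<'E'
from h import *
im=snap('top','t7'); crop(im,380,165,460,255,6,'t7b')
im=snap('side','s7a'); crop(im,370,280,450,360,7,'s7c')
go([.6,-.25,.1],1.2)
E
```

```text
time_s: 25.15
tcp_pos: [0.6145, -0.2523, 0.2628]
orientation: [-180.0, 0.2, 1.1]
force: [-5.6, -2.6, 3.7]
opening: 0.0203
grip [ 0.6141 -0.2523  0.1082] rpy [-1.7998e+02  1.4000e-01  1.1300e+00] shift [-0.014  -0.0025  0.0082] yaw -0.0012 F [-6.1 -2.   2.9] op 0.0201 t 25.25
```

View pics/s7c.png

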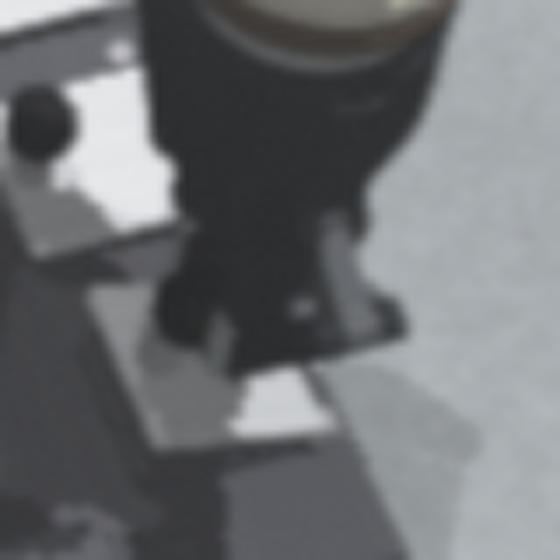

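View pics/t7b.png

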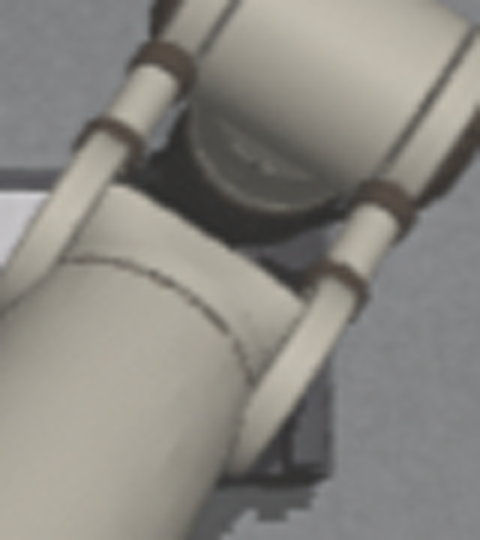

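```bash
cat >> h.py <<'E'
ex=np.array([np.cos(np.radians(1.2)),np.sin(np.radians(1.2)),0]); ez=np.array([0,0,1.])
K3=np.array([.5917,-.2528,.089]); H3=K3+.05*ex-.031*ez
def rot(p,t):
    d=p-H3; a=d@ex; b=d[2]; t=np.radians(t); c,s=np.cos(t),np.sin(t)
    return p+ex*((a*c+b*s)-a)+ez*((b*c-a*s)-b)
E
python3 - <<'E'
from h import *
s0=load('s5'); s=load('s7a')
p0=atz(s0,390.0,348.6,.063); print(p0)
print('obs corner',392.5,344,'ball',396,324)
for t in range(0,50,5): print(t,np.round(proj(s,rot(p0,t)),1),np.round(proj(s,rot(K3,t)),1),rot(K3,t).round(4))
E
```

```text
[ 0.58391742 -0.28100588  0.063     ]
obs corner 392.5 344 ball 396 324
0 [390.  348.6] [390.  329.2] [ 0.5917 -0.2528  0.089 ]
5 [390.6 347.3] [391.6 327.7] [ 0.5946 -0.2527  0.0932]
10 [391.4 345.9] [393.3 326.3] [ 0.5978 -0.2527  0.0972]
15 [392.4 344.5] [395.2 324.9] [ 0.6014 -0.2526  0.1009]
20 [393.6 343.1] [397.2 323.5] [ 0.6053 -0.2525  0.1042]
25 [394.9 341.6] [399.3 322.2] [ 0.6095 -0.2524  0.1072]
30 [396.5 340.2] [401.5 320.9] [ 0.6139 -0.2523  0.1098]
35 [398.2 338.8] [403.8 319.7] [ 0.6185 -0.2522  0.1121]
40 [400.  337.3] [406.2 318.6] [ 0.6233 -0.2521  0.1139]
45 [402. 336.] [408.6 317.6] [ 0.6283 -0.252   0.1153]
```

The picture shows the flap's front corner at s7c (158,450), so the cover is only about 17° open. The ball (185,312) has slipped to the pads' -x edge. I'll lower the cover shut, reopen and regrip deeper and harder.

```bash

python3 -m inch '[{"x":-0.003,"y":0,"z":0.003,"yaw":0},{"x":-0.006,"y":0,"z":0.007,"yaw":0},{"x":-0.009,"y":0,"z":0.01,"yaw":0},{"x":-0.011,"y":0,"z":0.013,"yaw":0},{"x":-0.011,"y":0,"z":0.013,"yaw":0}]'
python3 -m inch '[{"x":0,"y":0,"z":0,"yaw":0},{"x":0,"y":0,"z":0,"yaw":0},{"x":0,"y":0,"z":0,"yaw":0}]' 0.5 40
python3 - <<'E'
from h import *
im=snap('side','s8'); crop(im,370,280,450,360,7,'s8c')
go([.5922,-.2526,.0875],1.2)
E
```

```text
time_s: 25.88
tcp_pos: [0.6085, -0.2519, 0.2534]
orientation: [179.8, -1.1, 1.2]
force: [18.4, 0.7, -1.2]
opening: 0.0002
time_s: 26.25
tcp_pos: [0.6038, -0.2518, 0.249]
orientation: [-179.9, 0.1, 1.2]
force: [-1.3, 0.7, -0.0]
opening: 0.0429
grip [ 0.6035 -0.2518  0.0943] rpy [-1.7994e+02  6.0000e-02  1.1900e+00] shift [-0.0114  0.0006  0.0068] yaw -0.0002 F [0.7 0.6 0.8] op 0.0428 t 26.3
```

View pics/s8c.png

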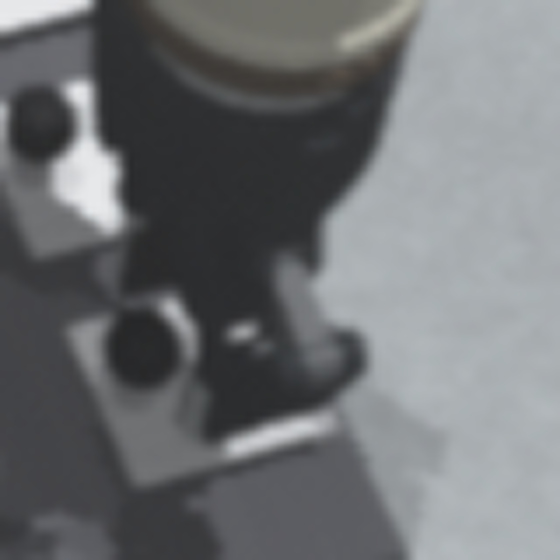

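```bash
python3 - <<'E'
from h import *
s=load('s8')
P=lambda p:np.round([(proj(s,p)[0]-370+.4)*7,(proj(s,p)[1]-280+.4)*7])
print('knob',P(K3))
for z in(.073,.078,.083):
  for x in(.5925,.6035,.6145):
    print(x,z,'inner',P([x,-.273,z]),'outer',P([x,-.287,z]))
crop(s,380,300,440,360,10,'s8d')
E
```

```text
knob [143. 347.]
0.5925 0.073 inner [165. 434.] outer [183. 477.]
0.6035 0.073 inner [201. 425.] outer [219. 467.]
0.6145 0.073 inner [236. 416.] outer [255. 458.]
0.5925 0.078 inner [167. 426.] outer [185. 468.]
0.6035 0.078 inner [203. 416.] outer [221. 459.]
0.6145 0.078 inner [239. 407.] outer [257. 449.]
0.5925 0.083 inner [169. 417.] outer [187. 460.]
0.6035 0.083 inner [205. 408.] outer [223. 450.]
0.6145 0.083 inner [241. 398.] outer [260. 441.]
```

View pics/s8d.png

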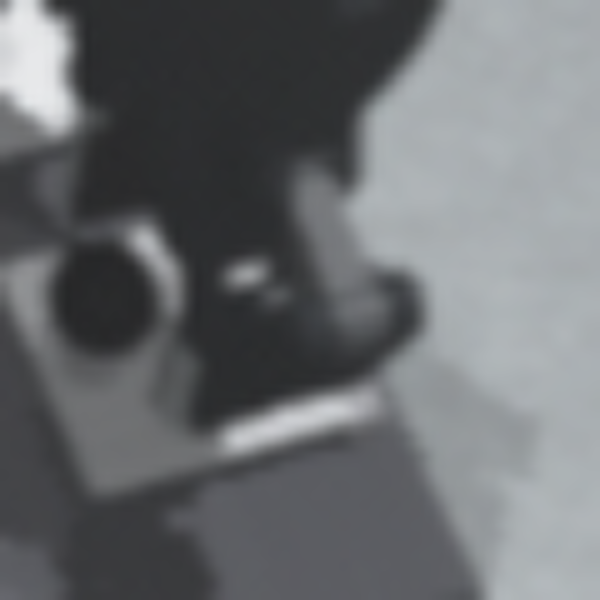

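```bash

python3 -m inch '[{"x":-0.004,"y":0,"z":0.0,"yaw":0},{"x":-0.009,"y":0,"z":0.002,"yaw":0},{"x":-0.0117,"y":0.0005,"z":0.005,"yaw":0},{"x":-0.0117,"y":0.0005,"z":0.007,"yaw":0},{"x":-0.0117,"y":0.0005,"z":0.007,"yaw":0},{"x":-0.0117,"y":0.0005,"z":0.007,"yaw":0}]'
python3 - <<'E'
from h import *
im=snap('side','s9'); crop(im,370,280,450,360,7,'s9c')
go([.5917,-.2527,.0870],1.2)
E
```

```text
time_s: 27.05
tcp_pos: [0.5924, -0.253, 0.2425]
orientation: [180.0, -0.0, 1.2]
force: [0.2, 0.0, 0.5]
opening: 0.0427
grip [ 0.5924 -0.253   0.0879] rpy [ 1.7999e+02 -2.0000e-02  1.2000e+00] shift [-0.0007 -0.0003  0.0009] yaw -0.0 F [-0.6  0.7 -0.1] op 0.043 t 27.1
```

View pics/s9c.png

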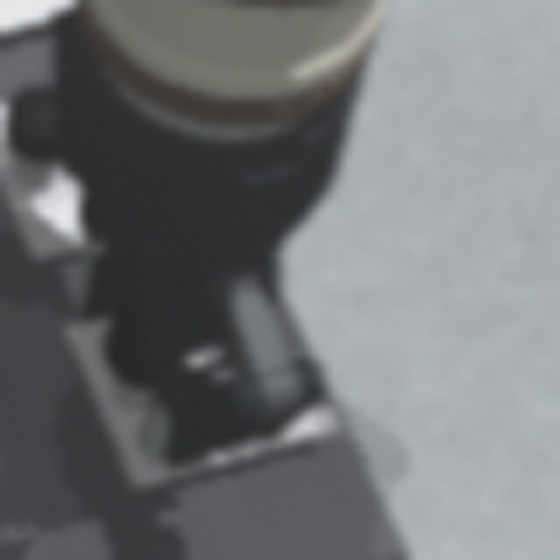

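The ball (s9c 140,350) still looks toward the -x side of the fingers. I'll shift 3 mm towards -x and 1 mm down, then pinch harder.

```bash

python3 -m inch '[{"x":-0.003,"y":0,"z":0.0015,"yaw":0},{"x":-0.0035,"y":0,"z":0.0015,"yaw":0},{"x":-0.0035,"y":0,"z":0.0015,"yaw":0}]'
python3 -m inch '[{"x":0,"y":0,"z":0,"yaw":0},{"x":0,"y":0,"z":0,"yaw":0},{"x":0,"y":0,"z":0,"yaw":0},{"x":0,"y":0,"z":0,"yaw":0},{"x":0,"y":0,"z":0,"yaw":0}]' 0 50
python3 - <<'E'
from h import *
im=snap('side','s10'); crop(im,370,280,450,360,7,'s10c')
go([.5917,-.2527,.0870],1.2)
E
```

```text
time_s: 27.48
tcp_pos: [0.5887, -0.253, 0.241]
orientation: [180.0, -0.0, 1.2]
force: [-0.0, 0.1, 0.2]
opening: 0.0427
time_s: 28.1
tcp_pos: [0.5887, -0.2529, 0.2411]
orientation: [-180.0, 0.0, 1.2]
force: [-1.5, 1.8, 2.7]
opening: 0.0216
grip [ 0.5887 -0.2529  0.0864] rpy [-1.7999e+02  1.0000e-02  1.2000e+00] shift [ 0.003  -0.0001 -0.0006] yaw -0.0001 F [-1.3  1.8  3.1] op 0.0212 t 28.15
```

View pics/s10c.png

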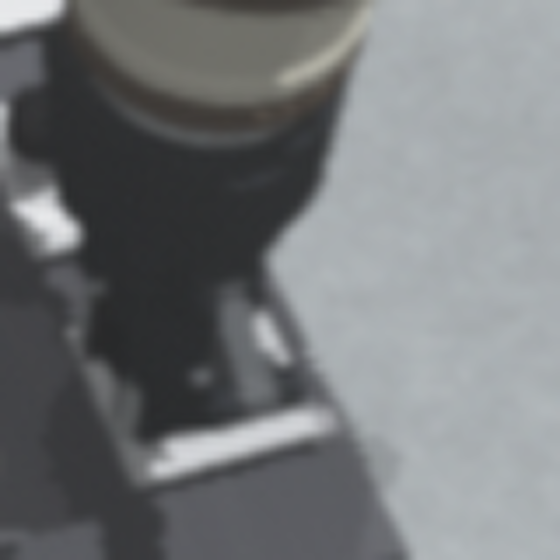

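```bash

python3 -m inch '[{"x":0.0012,"y":0,"z":-0.002,"yaw":0},{"x":0.0029,"y":0,"z":-0.0042,"yaw":0},{"x":0.0045,"y":0,"z":-0.0062,"yaw":0},{"x":0.006,"y":0,"z":-0.0082,"yaw":0},{"x":0.006,"y":0,"z":-0.0082,"yaw":0}]' 0 60
python3 - <<'E'
from h import *
im=snap('side','s11'); crop(im,370,280,450,360,7,'s11c')
go([.5917,-.2527,.0870],1.2)
s0=load('s5');p0=atz(s0,390.0,348.6,.063)
for t in (0,5,10,15): print(t,[round(float(x+.4-o)*7) for x,o in zip(proj(im,rot(p0,t)),(370,280))])
E
```

```text
time_s: 28.78
tcp_pos: [0.5945, -0.2528, 0.2488]
orientation: [-180.0, 0.1, 1.2]
force: [-4.3, -0.1, -3.6]
opening: 0.0213
grip [ 0.5944 -0.2527  0.0942] rpy [-1.7997e+02  6.0000e-02  1.2000e+00] shift [-0.0027 -0.0001  0.0072] yaw -0.0001 F [-4.2 -0.4 -4. ] op 0.0212 t 28.825
0 [143, 483]
5 [147, 474]
10 [152, 464]
15 [159, 454]
```

View pics/s11c.png

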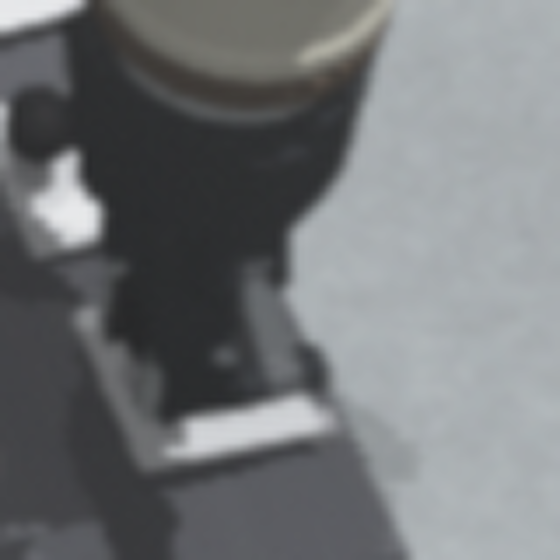

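The flap corner is at s11c (150,467), about 9° as commanded, and the force is small and tangential: no slip. Continuing.

```bash

python3 -m inch '[{"x":0.0018,"y":0,"z":-0.0019,"yaw":0},{"x":0.0036,"y":0,"z":-0.0037,"yaw":0},{"x":0.0055,"y":0,"z":-0.0054,"yaw":0},{"x":0.0075,"y":0,"z":-0.007,"yaw":0},{"x":0.0096,"y":0,"z":-0.0086,"yaw":0},{"x":0.0117,"y":0,"z":-0.01,"yaw":0},{"x":0.0117,"y":0,"z":-0.01,"yaw":0}]'
python3 - <<'E'
from h import *
im=snap('side','s12'); crop(im,370,280,450,360,7,'s12c')
go([.5917,-.2527,.0870],1.2)
s0=load('s5');p0=atz(s0,390.0,348.6,.063)
for t in (15,20,25,30): print(t,[round(float(x+.4-o)*7) for x,o in zip(proj(im,rot(p0,t)),(370,280))])
E
```

```text
time_s: 29.7
tcp_pos: [0.6067, -0.2525, 0.2589]
orientation: [-180.0, -0.0, 1.2]
force: [2.6, 0.8, -11.8]
opening: 0.021
grip [ 0.6067 -0.2524  0.1041] rpy [-1.7998e+02 -4.0000e-02  1.1800e+00] shift [-0.0151 -0.      0.0171] yaw -0.0003 F [  3.7   1.  -11.6] op 0.0209 t 29.75
15 [159, 454]
20 [168, 444]
25 [177, 434]
30 [188, 424]
```

View pics/s12c.png

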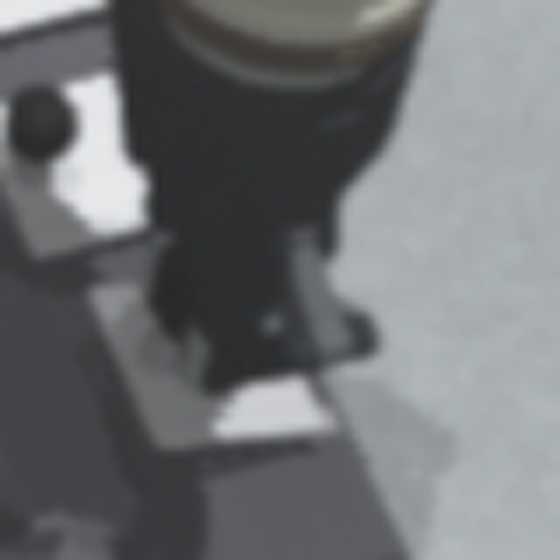

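The cover is at about 18° (corner at s12c 162,447) while the tool went to 25°, so the ball is slipping along the pads again. With the jaws across the hinge direction (along bracket x) the fingers back the ball in the opening direction. I'll lower it shut, let go, rise and turn 90°.

```bash

python3 -m inch '[{"x":-0.004,"y":0,"z":0.004,"yaw":0},{"x":-0.008,"y":0,"z":0.009,"yaw":0},{"x":-0.0125,"y":0,"z":0.0135,"yaw":0},{"x":-0.0125,"y":0,"z":0.0135,"yaw":0}]'
python3 -m inch '[{"x":0,"y":0,"z":0,"yaw":0},{"x":0,"y":0,"z":0,"yaw":0},{"x":0,"y":0,"z":0,"yaw":0}]' 0.5 40
python3 -m inch '[{"x":0,"y":0,"z":-0.01,"yaw":0},{"x":0,"y":0,"z":-0.03,"yaw":0},{"x":0,"y":0,"z":-0.05,"yaw":0},{"x":0,"y":0,"z":-0.05,"yaw":-0.15},{"x":0,"y":0,"z":-0.05,"yaw":-0.32},{"x":0,"y":0,"z":-0.05,"yaw":-0.5},{"x":0,"y":0,"z":-0.05,"yaw":-0.68},{"x":0,"y":0,"z":-0.05,"yaw":-0.86},{"x":0,"y":0,"z":-0.05,"yaw":-1.04},{"x":0,"y":0,"z":-0.05,"yaw":-1.22},{"x":0,"y":0,"z":-0.05,"yaw":-1.4},{"x":0,"y":0,"z":-0.05,"yaw":-1.55}]'
python3 -m inch '[{"x":0,"y":0,"z":0,"yaw":-0.02},{"x":0,"y":0,"z":0,"yaw":-0.02}]'
python3 - <<'E'
from h import *
im=snap('side','s13'); crop(im,330,225,450,385,4,'s13b')
go([.5917,-.2528,.0860],91.2)
E
```

```text
time_s: 30.25
tcp_pos: [0.5942, -0.2527, 0.2472]
orientation: [180.0, -0.1, 1.3]
force: [0.5, 5.7, 1.8]
opening: 0.021
time_s: 30.62
tcp_pos: [0.594, -0.2534, 0.2462]
orientation: [179.9, -0.0, 1.2]
force: [-0.2, -0.1, -0.4]
opening: 0.0428
time_s: 32.12
tcp_pos: [0.5943, -0.2531, 0.2977]
orientation: [179.9, 0.1, 90.3]
force: [0.2, 0.4, 0.5]
opening: 0.0426
time_s: 32.38
tcp_pos: [0.5941, -0.253, 0.2966]
orientation: [179.9, 0.0, 91.0]
force: [-0.1, 0.3, -0.2]
opening: 0.0425
grip [ 0.5941 -0.2531  0.1417] rpy [1.7996e+02 3.0000e-02 9.1040e+01] shift [ 0.0003 -0.0025  0.0557] yaw -0.0029 F [ 1.1  0.5 -0.3] op 0.043 t 32.425
```

View pics/s13b.png

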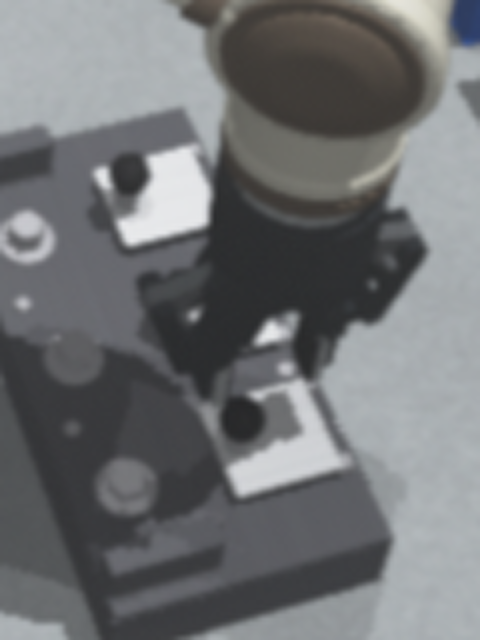

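```bash

python3 -m inch '[{"x":0,"y":-0.0025,"z":0.01,"yaw":-0.003},{"x":0,"y":-0.0025,"z":0.025,"yaw":-0.003},{"x":0,"y":-0.0025,"z":0.04,"yaw":-0.003},{"x":0,"y":-0.0025,"z":0.05,"yaw":-0.003},{"x":0,"y":-0.0025,"z":0.051,"yaw":-0.003},{"x":0,"y":-0.0025,"z":0.051,"yaw":-0.003}]'
python3 -m inch '[{"x":0,"y":0,"z":0,"yaw":0},{"x":0,"y":0,"z":0,"yaw":0},{"x":0,"y":0,"z":0,"yaw":0},{"x":0,"y":0,"z":0,"yaw":0}]' 0 40
python3 -c "
from h import *
go([.5917,-.2528,.0860],91.2)"
```

```text
time_s: 33.17
tcp_pos: [0.5916, -0.2531, 0.2449]
orientation: [180.0, 0.0, 91.3]
force: [-0.3, 0.2, 0.2]
opening: 0.0425
time_s: 33.67
tcp_pos: [0.5906, -0.2533, 0.2455]
orientation: [-179.8, 0.0, 91.3]
force: [-6.9, 1.2, 5.2]
opening: 0.0212
grip [ 0.5901 -0.2533  0.0908] rpy [-1.798e+02  1.000e-02  9.134e+01] shift [0.0005 0.0017 0.0048] yaw 0.0024 F [-6.9  1.2  5.2] op 0.0212 t 33.675
```

```bash

python3 -m inch '[{"x":0,"y":-0.001,"z":-0.001,"yaw":0},{"x":0,"y":0,"z":-0.0025,"yaw":0},{"x":0,"y":0.0014,"z":-0.0042,"yaw":0},{"x":0,"y":0.003,"z":-0.0062,"yaw":0},{"x":0,"y":0.0046,"z":-0.0082,"yaw":0},{"x":0,"y":0.0064,"z":-0.01,"yaw":0},{"x":0,"y":0.0082,"z":-0.0119,"yaw":0},{"x":0,"y":0.0082,"z":-0.0119,"yaw":0}]'
python3 - <<'E'
from h import *
im=snap('side','s14'); crop(im,370,280,450,360,7,'s14c')
go([.5917,-.2527,.0870],91.2)
s0=load('s5');p0=atz(s0,390.0,348.6,.063)
for t in (5,10,15,20,25): print(t,[[round(float(x+.4-o)*7) for x,o in zip(proj(im,rot(p,t)),(370,280))] for p in (p0,K3)])
E
```

```text
time_s: 34.67
tcp_pos: [0.5976, -0.2532, 0.2554]
orientation: [-179.5, -0.1, 91.3]
force: [-13.7, -3.1, 1.9]
opening: 0.0213
grip [ 0.5962 -0.253   0.1007] rpy [-1.7947e+02 -7.0000e-02  9.1340e+01] shift [ 0.0004 -0.0043  0.0138] yaw 0.0025 F [-12.1  -3.5   1.2] op 0.0215 t 34.725
5 [[147, 474], [154, 337]]
10 [[152, 464], [166, 327]]
15 [[159, 454], [179, 317]]
20 [[168, 444], [193, 307]]
25 [[177, 434], [208, 298]]
```

View pics/s14c.png

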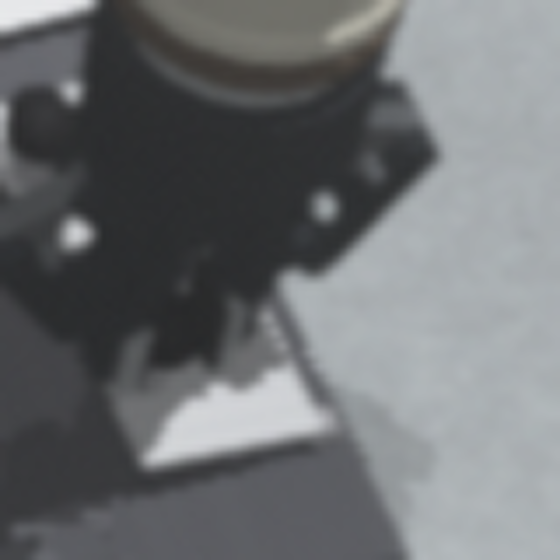

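The cover is at only about 7°, with -13 N in x: the hard pinch itself brakes the knob's turning in the pads. I'll loosen the jaws to a close cage round the ball so it can turn, carry it along the arc, then pinch gently at the end.

```bash

python3 -m inch '[{"x":0,"y":0,"z":0,"yaw":0},{"x":0,"y":0,"z":0,"yaw":0}]' 0.31 20
python3 - <<'E'
from h import *
go([.6014,-.2527,.1009],91.2)
K=K3-.0015*ex; H=H3-.0015*ex
import math
for t in (0,10,20,30,40,50,55,60):
    a=math.atan2(.031,.05)+math.radians(t);r=.0588
    print(t, round(.640-r*math.cos(a),4), round(.058+r*math.sin(a),4))
E
```

```text
time_s: 34.98
tcp_pos: [0.5993, -0.253, 0.2573]
orientation: [-179.9, -0.0, 91.3]
force: [-6.4, -0.3, 3.4]
opening: 0.0262
grip [ 0.5991 -0.253   0.1026] rpy [-179.9    -0.     91.32] shift [0.0002 0.0024 0.0017] yaw 0.0021 F [-6.4 -0.3  3.4] op 0.0262 t 34.975
0 0.59 0.089
10 0.5962 0.0972
20 0.6036 0.1042
30 0.6122 0.1098
40 0.6216 0.1139
50 0.6316 0.1162
55 0.6367 0.1167
60 0.6418 0.1168
```

```bash

python3 -m inch '[{"x":0,"y":0.003,"z":-0.0015,"yaw":0},{"x":0,"y":0.006,"z":-0.003,"yaw":0},{"x":0,"y":0.009,"z":-0.005,"yaw":0},{"x":0,"y":0.012,"z":-0.007,"yaw":0},{"x":0,"y":0.014,"z":-0.008,"yaw":0},{"x":0,"y":0.014,"z":-0.008,"yaw":0}]'
python3 - <<'E'
from h import *
im=snap('side','s15'); crop(im,370,270,450,350,7,'s15c')
go([.6326,-.2527,.117],91.2)
s0=load('s5');p0=atz(s0,390.0,348.6,.063)
for t in (10,20,30,40,50): print(t,[[round(float(x+.4-o)*7) for x,o in zip(proj(im,rot(p,t)),(370,270))] for p in (p0,K3)])
E
```

```text
time_s: 35.72
tcp_pos: [0.6122, -0.253, 0.2669]
orientation: [-179.6, -0.0, 91.3]
force: [-18.4, 1.5, 16.2]
opening: 0.0263
grip [ 0.611  -0.253   0.1122] rpy [-1.7956e+02 -1.0000e-02  9.1350e+01] shift [-0.0002  0.0216 -0.005 ] yaw 0.0026 F [-18.2  -0.1  16.2] op 0.0264 t 35.775
10 [[152, 534], [166, 397]]
20 [[168, 514], [193, 377]]
30 [[188, 494], [224, 359]]
40 [[213, 474], [256, 343]]
50 [[242, 455], [290, 330]]
```

View pics/s15c.png

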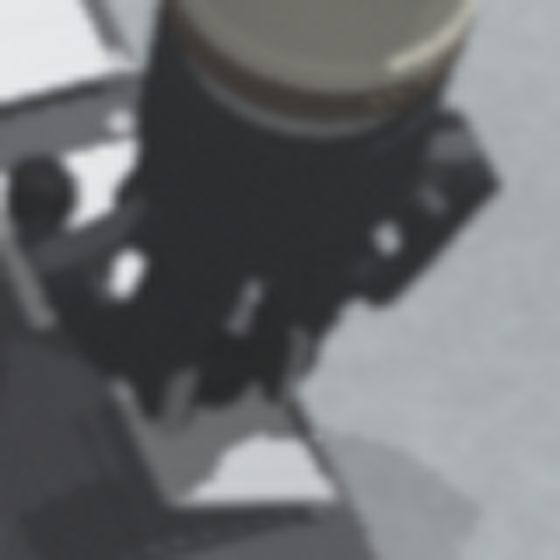

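The corner at s15c (172,503) means about 24°. The force (-18, +16 N) shows the ball rolling up the front finger, so I'll let the tool rise with that rolling.

```bash

python3 -m inch '[{"x":0,"y":0.001,"z":-0.003,"yaw":0},{"x":0,"y":0.004,"z":-0.0055,"yaw":0},{"x":0,"y":0.007,"z":-0.0075,"yaw":0},{"x":0,"y":0.010,"z":-0.0095,"yaw":0},{"x":0,"y":0.012,"z":-0.0105,"yaw":0},{"x":0,"y":0.012,"z":-0.0105,"yaw":0}]'
python3 - <<'E'
from h import *
im=snap('side','s16'); crop(im,370,270,450,350,7,'s16c')
go([.6326,-.2527,.117],91.2)
E
```

```text
time_s: 36.52
tcp_pos: [0.6257, -0.2526, 0.2789]
orientation: [-179.9, 0.1, 91.3]
force: [-11.2, 1.6, 15.4]
opening: 0.0267
grip [ 0.6255 -0.2528  0.1242] rpy [-1.7994e+02  8.0000e-02  9.1340e+01] shift [-0.0001  0.0071  0.0072] yaw 0.0025 F [-11.8   1.4  14. ] op 0.0265 t 36.575
```

View pics/s16c.png

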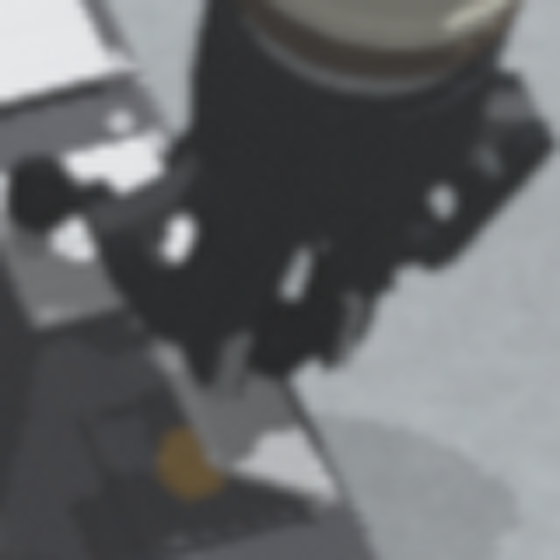

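About 43° now (corner at s16c 222,468). Going on to about 58°.

```bash

python3 -m inch '[{"x":0,"y":0.002,"z":-0.003,"yaw":0},{"x":0,"y":0.005,"z":-0.0045,"yaw":0},{"x":0,"y":0.008,"z":-0.006,"yaw":0},{"x":0,"y":0.011,"z":-0.007,"yaw":0},{"x":0,"y":0.014,"z":-0.0075,"yaw":0},{"x":0,"y":0.016,"z":-0.0075,"yaw":0},{"x":0,"y":0.016,"z":-0.0075,"yaw":0}]'
python3 - <<'E'
from h import *
im=snap('side','s17'); crop(im,370,260,450,340,7,'s17c')
go([.6326,-.2527,.117],91.2)
s0=load('s5');p0=atz(s0,390.0,348.6,.063)
for t in (40,45,50,55,60,65,70): print(t,[[round(float(x+.4-o)*7) for x,o in zip(proj(im,rot(p,t)),(370,260))] for p in (p0,K3)])
E
```

```text
time_s: 37.45
tcp_pos: [0.6405, -0.2524, 0.2846]
orientation: [-179.6, 0.0, 91.3]
force: [-13.0, 0.3, 12.4]
opening: 0.0266
grip [ 0.6395 -0.2525  0.1299] rpy [-1.7964e+02  3.0000e-02  9.1340e+01] shift [-0.0001 -0.0068  0.013 ] yaw 0.0024 F [-13.   -0.4  11.6] op 0.0266 t 37.5
40 [[213, 544], [256, 413]]
45 [[227, 535], [273, 406]]
50 [[242, 525], [290, 400]]
55 [[258, 516], [307, 394]]
60 [[274, 508], [323, 390]]
65 [[290, 500], [340, 386]]
70 [[307, 492], [356, 383]]
```

View pics/s17c.png

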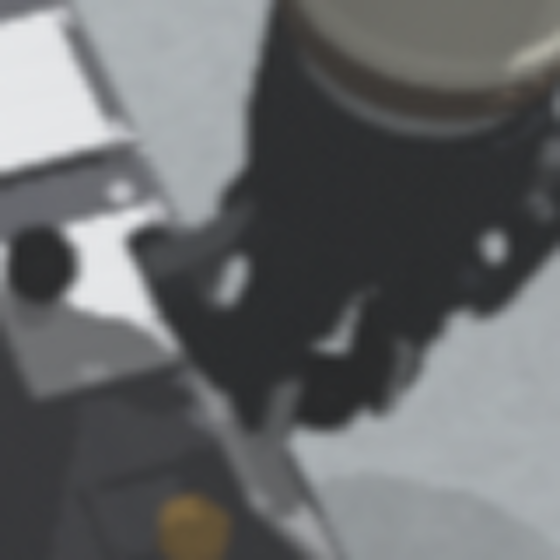

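The corner is at about (270,508), so the cover is near 58°, with the ball (325,395) sitting low between the fingertips. I'll lower the tool 5 mm to seat it deeper, then pinch lightly.

```bash

python3 -m inch '[{"x":0,"y":0.001,"z":0.002,"yaw":0},{"x":0,"y":0.001,"z":0.004,"yaw":0},{"x":0,"y":0.001,"z":0.006,"yaw":0},{"x":0,"y":0.001,"z":0.006,"yaw":0}]'
python3 - <<'E'
from h import *
im=snap('side','s18'); crop(im,370,260,450,340,7,'s18c')
go([.6326,-.2527,.117],91.2)
E
```

```text
time_s: 38.0
tcp_pos: [0.6422, -0.2523, 0.2844]
orientation: [-179.8, 0.1, 91.4]
force: [-22.0, 5.1, 34.2]
opening: 0.0266
grip [ 0.6416 -0.2527  0.1298] rpy [-1.7977e+02  1.1000e-01  9.1360e+01] shift [ 0.0002 -0.0089  0.0128] yaw 0.0028 F [-22.    5.4  34.8] op 0.0269 t 38.05
```

View pics/s18c.png

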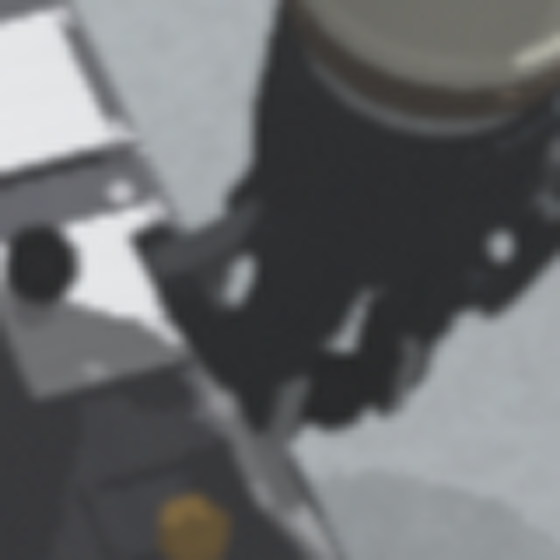

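The tool can't go lower because the front fingertip rests on the tilted stem. I'll undo that push and pinch gently as it stands.

```bash

python3 -m inch '[{"x":0,"y":0,"z":-0.0025,"yaw":0},{"x":0,"y":0,"z":-0.0055,"yaw":0},{"x":0,"y":0,"z":-0.0055,"yaw":0}]'
python3 -m inch '[{"x":0,"y":0,"z":0,"yaw":0},{"x":0,"y":0,"z":0,"yaw":0},{"x":0,"y":0,"z":0,"yaw":0}]' 0.2 20
python3 - <<'E'
from h import *
im=snap('side','s19'); crop(im,370,260,450,340,7,'s19c')
go([.6326,-.2527,.117],91.2)
E
```

```text
time_s: 38.42
tcp_pos: [0.6414, -0.2524, 0.2848]
orientation: [-179.6, 0.0, 91.3]
force: [-14.6, 0.0, 14.9]
opening: 0.0264
time_s: 38.8
tcp_pos: [0.6415, -0.2524, 0.2848]
orientation: [-179.6, 0.0, 91.3]
force: [-14.2, -0.7, 15.2]
opening: 0.0269
grip [ 0.6405 -0.2526  0.1301] rpy [-1.7964e+02  4.0000e-02  9.1330e+01] shift [ 0.0001 -0.0078  0.0132] yaw 0.0022 F [-14.9   0.7  14.8] op 0.0267 t 38.85
```

View pics/s19c.png

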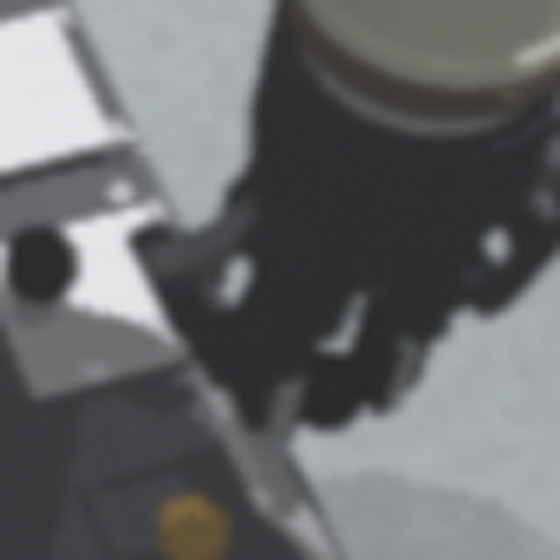

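The fingers stop at 26.7 mm while commanded to 17 mm, so the knob is pinched. I'll firm the grip a little, wait, and check everything.

```bash

python3 -m inch '[{"x":0,"y":0,"z":0,"yaw":0},{"x":0,"y":0,"z":0,"yaw":0},{"x":0,"y":0,"z":0,"yaw":0},{"x":0,"y":0,"z":0,"yaw":0},{"x":0,"y":0,"z":0,"yaw":0},{"x":0,"y":0,"z":0,"yaw":0}]' 0.2 30
python3 - <<'E'
from h import *
im=snap('side','s20'); crop(im,370,270,430,340,8,'s20c')
t=snap('top','t20')
go([.6326,-.2527,.117],91.2)
s0=load('s5');p0=atz(s0,390.0,348.6,.063)
q0=atz(s0,310+348/5-.4,245+410/5-.4,.063); print(q0)
for a in (45,50,55,60,65): print(a,[[round(float(x+.4-o)*8) for x,o in zip(proj(im,rot(p,a)),(370,270))] for p in (p0,q0)])
E
```

```text
time_s: 39.6
tcp_pos: [0.6415, -0.2524, 0.2848]
orientation: [-179.6, 0.0, 91.3]
force: [-15.2, 0.0, 15.0]
opening: 0.0266
grip [ 0.6405 -0.2526  0.1301] rpy [-1.7965e+02  4.0000e-02  9.1320e+01] shift [ 0.0001 -0.0078  0.0132] yaw 0.0022 F [-14.7   0.7  14.1] op 0.0267 t 39.7
[ 0.58072216 -0.22761327  0.063     ]
45 [[260, 531], [171, 350]]
50 [[277, 520], [188, 339]]
55 [[294, 510], [206, 328]]
60 [[313, 500], [224, 318]]
65 [[332, 491], [243, 309]]
```

View pics/s20c.png

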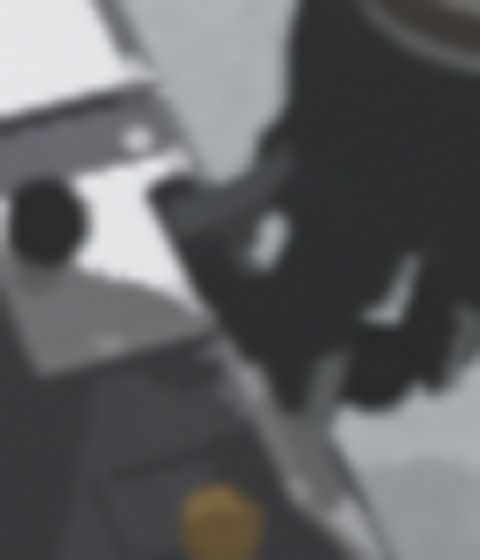

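View pics/s20.png

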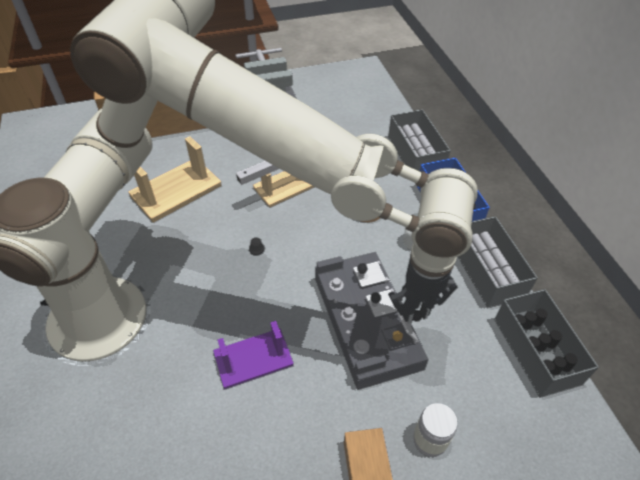

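View pics/t20.png

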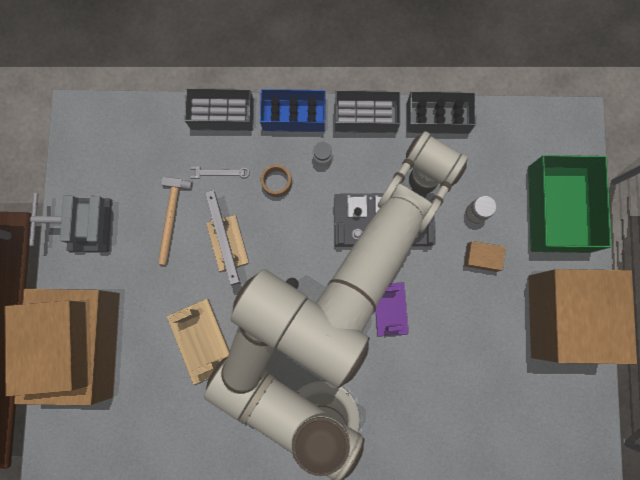

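In the last pictures:
- **Cover 3:** flap corners at (300,500) and (210,325) in the crop, so about 56–57° open. The opening and force readings are steady.
- **Covers 1 and 2:** lying shut.
- **Brace:** across both uprights (top view 224,238).
- **Bystanders:** the ones in view are where they were.

Handing in.

```bash
python3 -c "
from cell import env
print(env.finish_job()); s=env.get_state(); print(s['time_s'],s['force'],s['opening'])"
```

```text
the job is handed in; nothing more can be done
None
the job is handed in; nothing more can be done
```

I laid the brace along the small plywood rest across both uprights and let go of it. Then I tapped the bolts: 1 and 2 held at 11–12 N, and bolt 3 sank 7 mm and stayed down. I lifted only cover 3 by its knob and handed in with the gripper still holding it open, at about 40 s of the 64 s allowed.

- **Last checks:** cover 3 reads about 56–57° open in the picture. The fingers were stopped on the knob at 26.7 mm with the force steady. Covers 1 and 2 looked shut, the brace lay on both uprights, and the bystanders looked unmoved, though the arm hid part of the bench in those views.
- **What went wrong on the way:** twice the knob slipped in a hard sideways pinch. Both times cover 3 fell back shut, so I regripped it with the jaws turned 90°, which brought it up.
- **What is not ideal:** the final grip has one fingertip against the knob's stem rather than fully on the ball. It holds a steady load of about 15 N sideways and 15 N up, and a brief push while seating it reached about 35 N vertically (roughly 41 N in all), at the fingertips.

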